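Unhinge the lid of a lens case with a forked spring-bar tool

TASK

The lens case lies open on the bench and its lid has to come off for washing. Take the forked tool from the tool stand, set the fork over the hinge's spring bar, push the bar's collar gently sideways just until the tip is out of its lug, draw that end of the lid clear of the lugs and let the bar spring back out. Then put the tool back upright in the stand and lay the lid flat in the wash-up tray, without forcing the bar or the hinge, dropping anything or disturbing the other things on the bench.

Things in the scene. Friction and masses are not known exactly. Their poses are not given: they have to be found in the camera images.
- case: Lower half of an open black lens case, fixed: shell 160 (x) x 110 (y) x 32 mm, foam with four objectives inside. Origin: centre of underside, z up. The lid lies open on its -y side. Hinge axis along x at y = -71, z = 32 mm, 16 mm off this half's wall. Two steel lugs (10 mm thick in x, z = 18 to 43 mm) reach out from the wall to y = -80.5 mm, each with a 9 x 9 mm hole along x on the hinge axis.
- sprung_lug (a point): Mouth of the hole in the sprung lug, at (62, -71, 32) mm in the case's frame, on the lug's inner face; this lug spans x = 62 to 72 mm. The bar's sprung tip enters it by 7.5 mm towards +x. To free it, push the bar in, then carry it with the fork 16 to 20 mm along the case's -y, past the lug's nose, before letting it out; the lid pivots about the plain lug.
- plain_lug (a point): Mouth of the hole in the plain lug, at (-66, -71, 32) mm in the case's frame, on the lug's inner face; this lug spans x = -76 to -66 mm. A fixed pin on the lid, 6 mm thick, sits 5 mm deep in it with 1.5 mm of play. Once the other end is clear, slide the lid 10 mm or more towards its own +x to bring this pin out before lifting.
- lid: Lid half, loose, black, open side up on the bench: shell 160 (x) x 110 (y) x 32 mm, walls and floor 5 mm, about 0.3 kg. Origin: centre of underside, z up; at the start parallel to the case, 142 mm from it along -y. On its +y side the steel hinge barrel, 18 mm thick, axis at y = 71, z = 32 mm, x = -60 to 34 mm, then a 14 mm boss to -64.5; end play against the plain lug 1.5 mm, taken up when the bar is pushed.
- lid_ridge (a point): Middle of the top edge of the grey padded ridge across the lid's middle, by which to pick the lid up: 100 mm long along the lid's x, 14 mm thick in y, top 38 mm above the lid's underside, 43 mm of free room on each side of it inside the shell.
- spring_bar: Steel bar sprung along x in the lid's barrel. Origin: centre of outer (+x) face of its collar (20 mm wide, 4 mm thick), 49 mm along the lid's x when fully out. Then a 7 mm shaft, bare for 13 mm up to the lug: the fork goes over it there. Pushed to -x it takes 4 N plus 0.9 N per mm; tip free at 6 mm (9.5 N) once the lid's play is taken up, hard stop at 8.5 mm (11.7 N); past 17 N the hinge suffers.
- bar_tip (a point): End of the spring bar's tip (6 mm thick, 7.5 mm long), 20.5 mm along x from the collar's outer face, on the hinge axis.
- fork: Forked tool, about 70 g, standing fork down in the stand, axes parallel to it. Origin: between the tine tips; z up the tool. Fork 5 mm thick in its x, 22 mm over the tines in y; slot 10 mm wide, 18 mm deep, flaring to 15 mm at the tips. Shank to z = 45 mm, square grey 18 x 18 mm handle z = 45 to 125 mm. The two other tools have round handles and no tines.
- stand: Wooden tool stand, a fixed block 160 mm (x) by 64 mm (y) by 50 mm high. Origin: centre of its underside. Three through slots, each 12 mm in x and 28 mm in y, at x = -48, 0 and 48 mm, y = 0; which tool stands in which slot varies. A tool's blade hangs in its slot and the handle's shoulder rests on the stand's top: so seated, the forked tool's origin is 5 mm above the bench.
- tray: White plastic wash-up tray, fixed, open on top, 250 mm (x) by 205 mm (y), walls 5 mm thick and 25 mm high, floor 5 mm thick. Origin: centre of its underside.
- needle: Mounted needle with a round grey handle, standing in the stand, 125 mm long. Not needed: leave it alone.
- driver: Small screwdriver with a round grey handle, standing in the stand, 125 mm long. Not needed: leave it alone.
- oil: Small amber bottle, 27 mm in diameter, 62 mm high, standing at the case's -x end. Leave it alone.
- eyepiece: Black eyepiece standing upright, 37 mm in diameter, 52 mm high, at the case's +x end. Leave it alone.
- petri: Closed glass dish, 92 mm in diameter, 16 mm high. Leave it alone.
- beaker: Glass beaker, 66 mm in diameter, 85 mm high. Leave it alone.
- slidebox: Closed grey slide box, 100 x 87 x 33 mm. Leave it alone.
Mind the look-alikes: they are no part of the job. What is shaped like the case but blue or pink is not meant.

How it is judged:
By the outcome, as a careful person would: the job done as asked, in the order asked, and still so for the second after the job is handed in, with the robot touching nothing.
It also fails if it takes over 72 s, if anything falls off the work surface, if the arm or the gripper's body presses on something with over 40 N, if the wrist force passes 120 N, or if a joint passes its speed limit or range.

ROBOT

A 7-joint arm with a two-finger parallel gripper is mounted at the origin on the work surface. World frame = base frame: x ahead of the robot, y to its left, z up, the work surface at z = 0. Lengths are in m, angles in rad, forces in N, time in s.
With the tool pointing down it reaches from about 0.35 to 0.9 m from the base axis. Payload 8.1 kg.
Tool frame: the origin (TCP) lies at the very end of the fingers, on their centre line; the grasp point (between the pads) lies 19 mm behind it; z points along the fingers, y is the direction in which the jaws open and shut (so a half turn about z gives the same grasp; the last joint's range is limited). The gripper opens to 92 mm and grips with 3 to 60 N. Pads are 19 mm wide; open, the fingers measure 130 mm over their backs; the gripper's body (75 mm by 190 mm) begins 47 mm behind the grasp point.
Start: joints at [1.133, 0.434, 0.025, 1.573, -0.012, 1.134, -0.075], TCP at [0.205, -0.59, 0.227] pointing down, gripper open.
Joint ranges: [-2.62, 2.62], [-0.44, 2.09], [-1.27, 1.32], [0.08, 2.57], [-1.32, 4.46], [0.12, 2], [-2.74, 2.74]. Speed limits (rad/s): [2.22, 2.22, 3.01, 3.01, 3.14, 3.14, 3.14].

INTERFACE

Orientations are given as a rotation vector (axis times angle).
In Python, from cell import observe, get_image, sign_off gives the robot as it stands.
- The arm moves only by the tool arm_command, never from a script. Its argument "deltas" is a list of rows, each an object with "xyz": the shift along the tool's x, y, z in cm, a list of three; "turn": the turn about the tool's z in degrees; "jaw": the closure in counts, from 0 (fully open) to 255 (shut). A call has 1 to 5 rows; each row is the pose to reach, as a shift and turn from the pose measured when the call began, along the tool's axes at that moment; what a row does not reach only later rows make up. A row lasts 1/12 s, in which the tool goes at most 41.7 mm and 7.16 degrees, less where a joint would pass 70% of its speed; a pose out of reach is approached as far as the arm can. A call with a gripper value outside its range is refused whole. The fingers move at their own pace and stop on an object; "force" is the grip in N (left out, the last holds). Time passes only in rows, so rows that repeat a pose let the fingers close. It gives the time, the measured TCP pose, the force and the opening at its end, in the units of the state.
- observe(): the state, without advancing time (a new reading comes with each control period).
- get_image(name): name is "scene" or "side" or "wrist"; returns a dict with "frame" (420x560x3 uint8, red, green, blue), "depth" (420x560 float32, m along the optical axis (not along the pixel's ray), 0 where there is no reading), "camera_matrix" (3x3 intrinsics, pixels), "cam_to_world" (4x4, takes a point from camera to world coordinates). Camera axes: x right, y up, looking along -z (the intrinsics and any distortion apply to the point x, -y, -z); pixel columns grow to the right and rows downward; lengths in m; the calibration is good to about 2 mm. A picture is of the moment at which its call begins.
- sign_off(): hands the job in, once; it reports no verdict.
The state is a dict: "clock": time; "joints": joint angles; "dq": joint speeds; "joint_efforts": joint torques, N m; "position": TCP position; "ee_rot": TCP orientation; "force": force on the tool from outside, world axes, zero at the start; "ft_torque": the same for the moment, N m; "width": opening from 0.0 (shut) to 1.0 (fully open).
Only numpy, scipy, OpenCV 4.12 (cv2) and the standard library are available. Lean on these libraries where they do the work, as an engineer would, in place of code of your own. Each camera call takes 0.05 s, during which the arm holds its last target.

## Working session

There is one attempt and no reset: what is moved stays moved. The work goes in short steps, Python scripts to look and compute and a tool call to move; the robot and the scene stay as the last step left them, time stands still between calls to the robot, and variables do not carry over. Pictures are saved under pics/ and viewed, and the job is handed in when it is done.

Besides the shell and the picture viewer there is one more tool, called after "Emit:" by a JSON object that holds its "name" and its "arguments", one argument or row to a line. arm_command: Moves the arm, as the interface text tells. Its arguments: {"type":"object","properties":{"deltas":{"type":"array","items":{"type":"object","properties":{"xyz":{"type":"array","items":{"type":"number"}},"turn":{"type":"number"},"jaw":{"type":"number"}}}},"force":{"type":"number"}},"required":["deltas"]}

```bash
mkdir -p pics; ls; python3 - <<'E'
from cell import observe,get_image
import cv2,numpy as np
print(observe())
for n in("scene","side","wrist"):
    d=get_image(n);np.savez(f"pics/{n}0.npz",**{k:d[k] for k in d})
    cv2.imwrite(f"pics/{n}0.png",d["frame"][:,:,::-1])
    print(n,np.round(d["camera_matrix"],1).tolist(),np.round(d["cam_to_world"],3).tolist(),[k for k in d])
E
```

```text
pics
{'clock': 0.0, 'joints': array([ 1.13335759,  0.43518735,  0.02495467,  1.5741351 , -0.0116353 ,
        1.13398189, -0.0751014 ]), 'dq': array([-0.00066072,  0.00058805,  0.00024661,  0.00059442, -0.00297003,
       -0.00021656, -0.00306743]), 'joint_efforts': array([-4.69493643e-04, -6.67861319e+01,  9.84351262e-01, -3.14460719e+01,
       -6.07128488e-02,  4.28659958e-02,  9.25015524e-05]), 'position': array([ 0.20517789, -0.5898031 ,  0.22595218]), 'ee_rot': array([-3.09618212e+00, -5.23147464e-01,  5.66975061e-04]), 'force': array([ 0.00358835, -0.37578699, -0.41223534]), 'ft_torque': array([ 0.01449846,  0.02579076, -0.00131186]), 'width': 1.0026367522334172}
scene [[422.2, 0.0, 279.2], [0.0, 422.2, 207.5], [0.0, 0.0, 1.0]] [[0.056, -0.852, 0.52, 1.157], [0.998, 0.056, -0.017, 0.154], [-0.015, 0.52, 0.854, 1.011], [0.0, 0.0, 0.0, 1.0]] ['frame', 'depth', 'camera_matrix', 'cam_to_world']
side [[492.9, 0.0, 277.0], [0.0, 492.9, 210.0], [0.0, 0.0, 1.0]] [[0.925, 0.268, -0.269, 0.22], [-0.38, 0.69, -0.617, -0.612], [0.02, 0.673, 0.74, 0.995], [0.0, 0.0, 0.0, 1.0]] ['frame', 'depth', 'camera_matrix', 'cam_to_world']
wrist [[373.4, 0.0, 281.1], [0.0, 373.4, 214.6], [0.0, 0.0, 1.0]] [[0.327, 0.909, 0.257, 0.274], [-0.945, 0.315, 0.087, -0.566], [-0.002, -0.271, 0.962, 0.384], [0.0, 0.0, 0.0, 1.0]] ['frame', 'depth', 'camera_matrix', 'cam_to_world']
```

View pics/scene0.png

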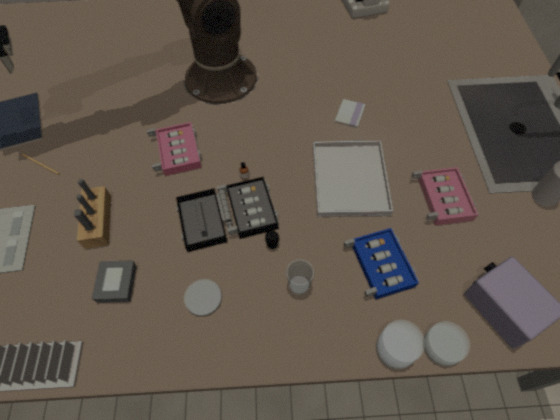

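View pics/side0.png

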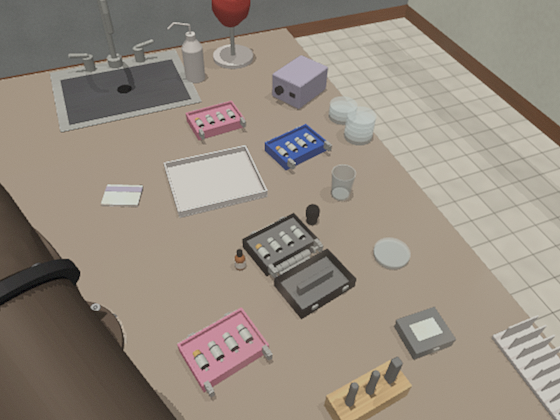

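View pics/wrist0.png

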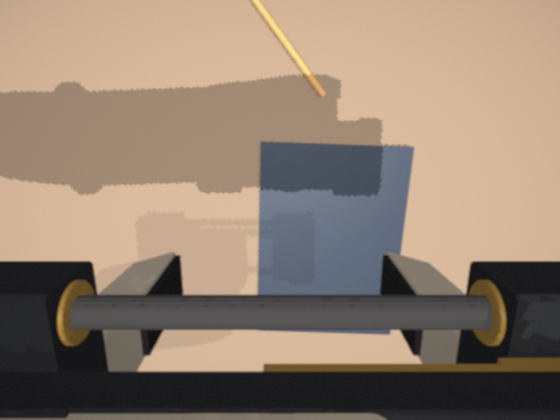

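The scene view shows the black case at (252,207), its lid at (202,219), and the stand at (92,215) with tools near (85,187), (83,203) and (82,220). The tray is at (351,177). The look-alikes are pink at (178,148) and (446,195), and blue at (385,263). Next I'll look at closer crops.

```bash
cat > h.py <<'E'
import numpy as np,cv2
from scipy.spatial.transform import Rotation as R
def load(n):
    return dict(np.load(f"pics/{n}.npz"))
def snap(n,tag):
    from cell import get_image
    d=get_image(n);np.savez(f"pics/{n}{tag}.npz",**d);cv2.imwrite(f"pics/{n}{tag}.png",d["frame"][:,:,::-1]);return d
def crop(d,u0,v0,u1,v1,s,fn):
    im=cv2.resize(d["frame"][v0:v1,u0:u1,::-1],None,fx=s,fy=s,interpolation=cv2.INTER_CUBIC)
    for u in range((u0+9)//10*10,u1,10):
        cv2.putText(im,str(u),(int((u-u0)*s),8),0,.3,(0,255,255),1);cv2.line(im,(int((u-u0)*s),9),(int((u-u0)*s),14),(0,255,255),1)
    for v in range((v0+9)//10*10,v1,10):
        cv2.putText(im,str(v),(0,int((v-v0)*s)+3),0,.3,(0,255,255),1);cv2.line(im,(22,int((v-v0)*s)),(27,int((v-v0)*s)),(0,255,255),1)
    cv2.imwrite("pics/"+fn,im)
def ray(d,u,v):
    K=d["camera_matrix"];T=d["cam_to_world"]
    r=np.array([(u-K[0,2])/K[0,0],-(v-K[1,2])/K[1,1],-1.0])
    return T[:3,3],T[:3,:3]@r
def onz(d,u,v,z):
    o,r=ray(d,u,v);return o+r*(z-o[2])/r[2]
def deproj(d,u,v):
    o,r=ray(d,u,v);return o+r*d["depth"][int(round(v)),int(round(u))]
def proj(d,p):
    T=d["cam_to_world"];K=d["camera_matrix"];c=(np.asarray(p)-T[:3,3])@T[:3,:3]
    return np.array([K[0,0]*c[0]/-c[2]+K[0,2],K[1,1]*-c[1]/-c[2]+K[1,2]])
def tri(views):
    A=np.zeros((3,3));b=np.zeros(3)
    for d,u,v in views:
        o,r=ray(d,u,v);r=r/np.linalg.norm(r);P=np.eye(3)-np.outer(r,r);A+=P;b+=P@o
    p=np.linalg.solve(A,b)
    res=[np.round(proj(d,p)-[u,v],1).tolist() for d,u,v in views]
    return p,res
E
python3 - <<'E'
from h import *
s=load("scene0");d=load("side0")
crop(s,165,155,295,255,6,"c1.png");crop(s,60,165,130,250,7,"c2.png")
crop(d,230,190,365,320,6*.75,"c3.png");crop(d,315,340,425,420,7,"c4.png")
E
```

```text
(no output)
```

View pics/c1.png

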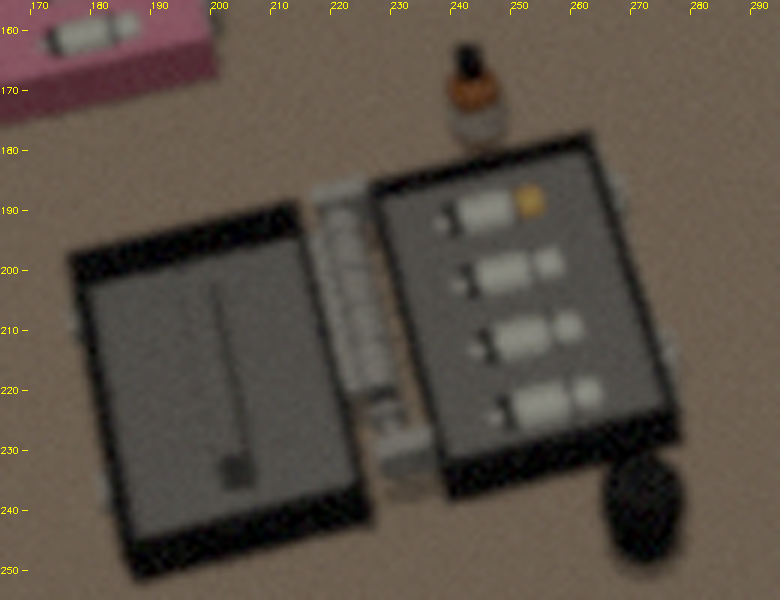

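View pics/c2.png

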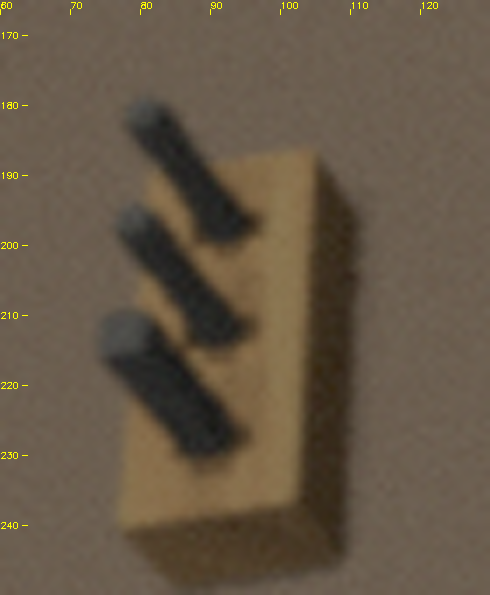

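View pics/c3.png

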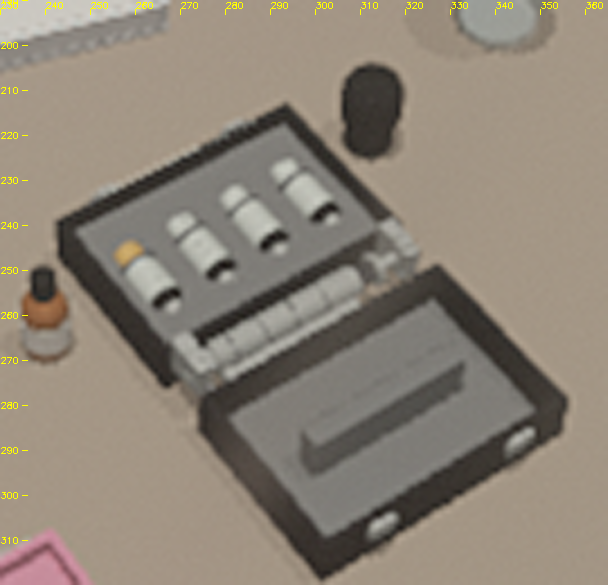

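View pics/c4.png

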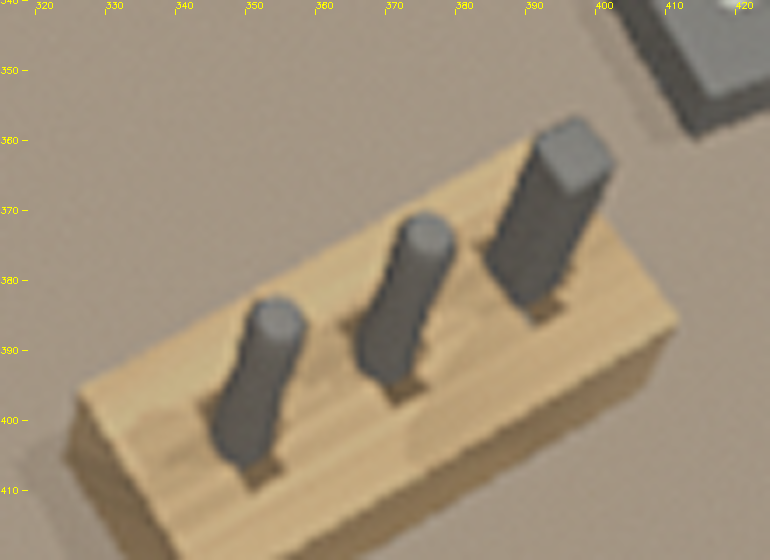

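The fork is the square handle: scene (78,213), side (396,362). The round handles are at scene (79,196)/(80,181) and side (374,373)/(354,385). The bare shaft and sprung lug are at the case's lower end in the scene view, at (230,231).

```bash
python3 - <<'E'
from h import *
s=load("scene0");d=load("side0")
def t(n,a,b):
    p,r=tri([(s,*a),(d,*b)]);print(n,np.round(p,4),r, np.round(deproj(s,*a),3),np.round(deproj(d,*b),3))
t("fork top",(77.8,212.8),(396,362))
t("needle",(78.5,196),(375,373.5))
t("driver",(80,181.3),(354.5,386))
for n,a in dict(A=(81,190),B=(105,187),C=(102,237),D=(77.5,239)).items(): print(n,np.round(onz(s,*a,.05),4))
for n,a in dict(A=(326.5,395),B=(391,359.5),C=(411,385)).items(): print(n,np.round(onz(d,*a,.05),4))
print("case")
t("-x+y",(261.8,177.8),(244,240)); 
for n,a in dict(mm=(227,185.5),mp=(262,178),pp=(279,226),pm=(239,233)).items(): print(n,np.round(onz(s,*a,.032),4))
for n,a in dict(mp=(244,240),pp=(293.5,213.5)).items(): print(n,np.round(onz(d,*a,.032),4))
print("lid")
for n,a in dict(mm=(176.5,198),mp=(213.5,189.5),pp=(225,236.5),pm=(186,245.5)).items(): print(n,np.round(onz(s,*a,.032),4))
for n,a in dict(pm=(355,280),pp=(326.5,249.5),mm=(301,310),mp=(274.5,280)).items(): print(n,np.round(onz(d,*a,.032),4))
print("tray z.025")
for n,a in dict(mm=(313.5,142),mp=(386,141),pp=(391.5,211),pm=(316,213)).items(): print(n,np.round(onz(s,*a,.025),4))
from cell import observe
print(R.from_rotvec(observe()["ee_rot"]).as_matrix().round(3))
# ridge via depth
for u,v in((310,275),(303,288),(325,265)): print(np.round(deproj(d,u,v),4))
E
```

```text
fork top [ 0.5994 -0.3235  0.1239] [[0.2, -0.1], [0.2, 0.1]] [ 0.604 -0.32   0.13 ] [ 0.597 -0.325  0.129]
needle [ 0.5508 -0.3296  0.1263] [[0.4, -0.2], [0.5, 0.3]] [ 0.554 -0.328  0.13 ] [ 0.549 -0.33   0.129]
driver [ 0.5047 -0.3355  0.1249] [[0.2, -0.1], [0.3, 0.2]] [ 0.508 -0.334  0.129] [ 0.503 -0.337  0.13 ]
A [ 0.4798 -0.3691  0.05  ]
B [ 0.4741 -0.3041  0.05  ]
C [ 0.6308 -0.2871  0.05  ]
D [ 0.6326 -0.3494  0.05  ]
A [ 0.4698 -0.3068  0.05  ]
B [ 0.6246 -0.2902  0.05  ]
C [ 0.6334 -0.351   0.05  ]
case
-x+y [0.4564 0.1296 0.0285] [[0.0, -0.0], [0.0, 0.0]] [0.456 0.13  0.028] [0.457 0.13  0.028]
mm [0.479 0.031 0.032]
mp [0.4597 0.1302 0.032 ]
pp [0.6179 0.1696 0.032 ]
pm [0.632  0.0638 0.032 ]
mp [0.4555 0.127  0.032 ]
pp [0.6065 0.1636 0.032 ]
lid
mm [ 0.5116 -0.1082  0.032 ]
mp [ 0.49   -0.0066  0.032 ]
pp [0.64   0.0272 0.032 ]
pm [ 0.6598 -0.0733  0.032 ]
pm [ 0.6572 -0.0811  0.032 ]
pp [0.6347 0.0246 0.032 ]
mm [ 0.5062 -0.1077  0.032 ]
mp [ 0.4814 -0.0117  0.032 ]
tray z.025
mm [0.3324 0.2896 0.025 ]
mp [0.3435 0.5074 0.025 ]
pp [0.5873 0.4763 0.025 ]
pm [0.5804 0.272  0.025 ]
[[ 0.945  0.328 -0.   ]
 [ 0.328 -0.945  0.001]
 [-0.    -0.001 -1.   ]]
[ 0.5737 -0.0142  0.0069]
[ 0.5334 -0.058   0.0348]
[ 0.6206 -0.0009  0.0072]
```

The fork top triangulates to (0.599, -0.324, 0.124) against an expected z of 0.130. The stand yaw is about 7°, with the fork in the +48 slot. The case yaw is about 13.6°. All of these fit the description. I'll move to hover near the stand for a close check.

```bash
cat >> h.py <<'E'
def pose():
    from cell import observe
    o=observe();M=R.from_rotvec(o["ee_rot"]).as_matrix();return o,o["position"],M
def go(target,yaw=None,p=None,M=None):
    if p is None: o,p,M=pose()
    d=M.T@(np.asarray(target)-p)*100
    psi=np.degrees(np.arctan2(M[1,0],M[0,0]))
    t=0 if yaw is None else -(yaw-psi)
    t=(t+180)%360-180
    print("p",np.round(p,4),"psi",round(psi,2),"tilt",np.round(M[:,2],3),"-> xyz cm",np.round(d,2),"turn",round(t,2))
def st():
    from cell import observe
    o=observe();print("t",round(o["clock"],2),"F",np.round(o["force"],2),"T",np.round(o["ft_torque"],2),"w",round(float(o["width"])*92,1))
E
python3 - <<'E'
from h import *
go([.56,-.328,.24],7)
E
```

```text
p [ 0.2052 -0.59    0.2262] psi 19.18 tilt [-0.     0.001 -1.   ] -> xyz cm [ 42.12 -13.09  -1.37] turn 12.18
```

Emit:
{"name": "arm_command", "arguments": {
  "deltas": [
    {"xyz": [4,-1.2,-0.3],"turn": 2},
    {"xyz": [8,-2.4,-0.6],"turn": 4},
    {"xyz": [12,-3.6,-0.9],"turn": 6},
    {"xyz": [16,-4.8,-1.2],"turn": 9},
    {"xyz": [20,-6,-1.4],"turn": 12}
  ]
}}

```text
schema error: expected keys xyz, turn, jaw
```

```bash
python3 - <<'E'
from h import *
go([.56,-.328,.24],7);st()
E
```

```text
p [ 0.2052 -0.59    0.2262] psi 19.18 tilt [-0.     0.001 -1.   ] -> xyz cm [ 42.12 -13.09  -1.37] turn 12.18
t 0.15 F [-0.26 -0.51  0.86] T [ 0.08 -0.02  0.  ] w 91.7
```

Emit:
{"name": "arm_command", "arguments": {
  "deltas": [
    {"xyz": [4,-1.2,-0.3],"turn": 2,"jaw": 0},
    {"xyz": [8,-2.4,-0.6],"turn": 4,"jaw": 0},
    {"xyz": [12,-3.6,-0.9],"turn": 6,"jaw": 0},
    {"xyz": [16,-4.8,-1.2],"turn": 9,"jaw": 0},
    {"xyz": [20,-6,-1.4],"turn": 12,"jaw": 0}
  ]
}}

```text
clock: 0.57
position: [0.3748, -0.4668, 0.2403]
ee_rot: [-3.135, -0.192, 0.001]
force: [0.8, -0.7, -0.3]
width: 1.003
```

```bash
python3 - <<'E'
from h import *
go([.56,-.328,.24],7);st()
E
```

```text
p [ 0.3748 -0.4668  0.2403] psi 7.01 tilt [-0.     0.001 -1.   ] -> xyz cm [ 20.08 -11.52   0.04] turn 0.01
t 0.57 F [ 0.76 -0.68 -0.28] T [-0.01 -0.03 -0.01] w 92.2
```

Emit:
{"name": "arm_command", "arguments": {
  "deltas": [
    {"xyz": [3.5,-2,0],"turn": 0,"jaw": 60},
    {"xyz": [7,-4,0],"turn": 0,"jaw": 60},
    {"xyz": [10.5,-6,0],"turn": 0,"jaw": 60},
    {"xyz": [14,-8,0],"turn": 0,"jaw": 60},
    {"xyz": [16,-9.3,0],"turn": 0,"jaw": 60}
  ]
}}

```text
clock: 0.98
position: [0.5261, -0.3505, 0.24]
ee_rot: [-3.132, -0.199, -0.001]
force: [1.1, 1.1, -0.3]
width: 0.772
```

```bash
python3 - <<'E'
from h import *
d=snap("wrist","1");go([.6,-.3235,.24],7)
E
```

```text
p [ 0.5292 -0.3468  0.2397] psi 7.56 tilt [ 0.002  0.005 -1.   ] -> xyz cm [ 7.33 -1.38  0.  ] turn 0.56
```

Emit:
{"name": "arm_command", "arguments": {
  "deltas": [
    {"xyz": [3,-1.8,0],"turn": 0,"jaw": 60},
    {"xyz": [4,-2.2,0],"turn": 0,"jaw": 60},
    {"xyz": [4,-2.2,0],"turn": 0,"jaw": 60}
  ]
}}

```text
clock: 1.28
position: [0.5693, -0.3153, 0.2394]
ee_rot: [-3.126, -0.217, -0.006]
force: [-0.0, 0.1, -0.4]
width: 0.766
```

```bash
python3 - <<'E'
from h import *
d=snap("wrist","2");go([.6,-.3235,.24],7);st()
E
```

```text
p [ 0.5672 -0.3178  0.2394] psi 7.77 tilt [ 0.002  0.007 -1.   ] -> xyz cm [ 3.17  1.01 -0.06] turn 0.77
t 1.33 F [-0.64 -0.66 -0.45] T [-0.02  0.06  0.04] w 70.2
```

View pics/wrist1.png

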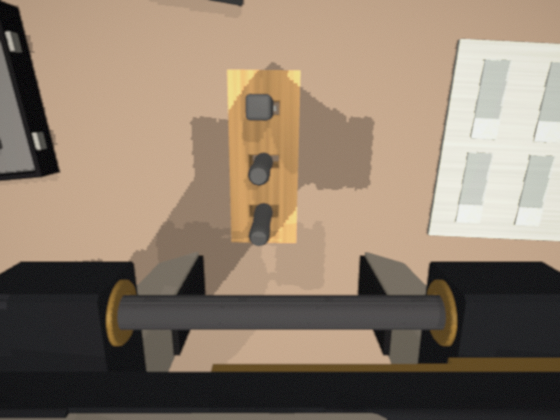

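View pics/wrist2.png

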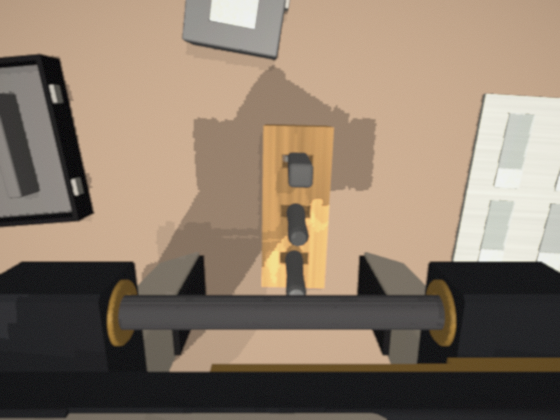

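```bash
python3 - <<'E'
from h import *
a=load("wrist1");b=load("wrist2")
crop(a,220,60,310,150,6,"c5.png");crop(b,255,115,345,205,6,"c6.png")
E
```

```text
(no output)
```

View pics/c5.png

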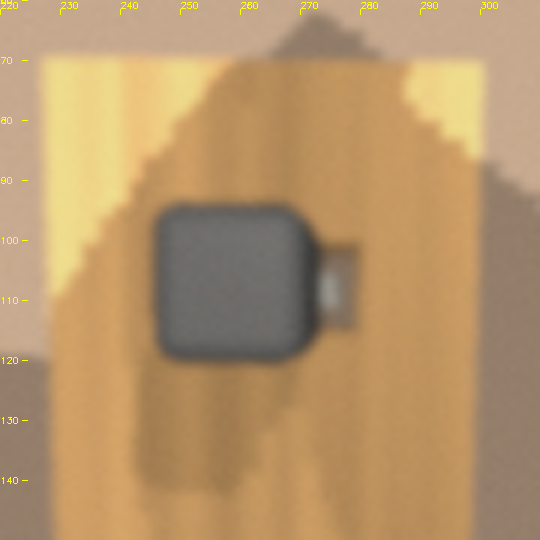

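View pics/c6.png

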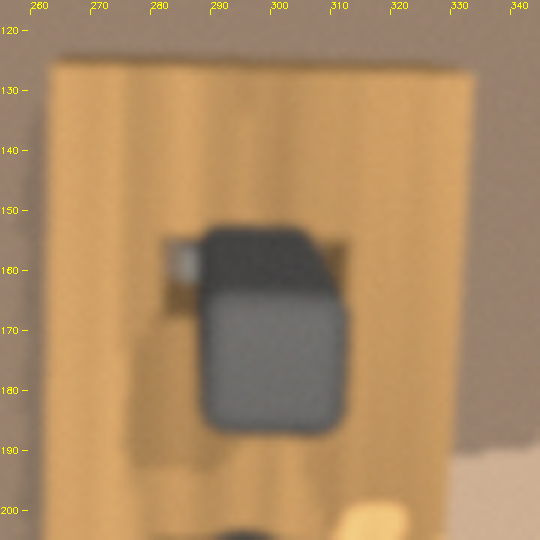

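The square handle top is centred at wrist1 (257.5,106.5) and wrist2 (299.5,175). A tine shows in the slot beside it, which confirms it is the fork.

```bash
python3 - <<'E'
from h import *
a=load("wrist1");b=load("wrist2");s=load("scene0");d=load("side0")
print(tri([(a,257.5,106.8),(b,299.5,175)]))
print(tri([(a,257.5,106.8),(b,299.5,175),(s,77.8,212.8),(d,396,362)]))
for c,u,v in((a,257.5,106.8),(b,299.5,175)): print(onz(c,u,v,.13))
for c,q in((a,[(227.5,69.5),(300,70.5)]),(b,[(262.5,125.5),(333,127.5)])):
    P=[onz(c,*x,.05) for x in q];print(np.round(P,4),np.degrees(np.arctan2(*(P[1]-P[0])[:2])))
# stand +x edge dir; side edges
P=[onz(b,333,127.5,.05),onz(b,328,200,.05)];print(np.round(P,4),np.degrees(np.arctan2(*(P[0]-P[1])[[1,0]])))
P=[onz(b,262.5,125.5,.05),onz(b,260.5,205,.05)];print(np.round(P,4),np.degrees(np.arctan2(*(P[0]-P[1])[[1,0]])))
go([.598,-.323,.2],7)
E
```

```text
(array([ 0.59831163, -0.32403613,  0.12639721]), [[-0.3, 0.2], [0.3, -0.2]])
(array([ 0.59867526, -0.32386447,  0.12406769]), [[-0.2, -0.4], [-0.0, -1.2], [0.1, -0.4], [0.0, 0.4]])
[ 0.59845454 -0.32444206  0.13      ]
[ 0.59874118 -0.32363236  0.13      ]
[[ 0.6263 -0.2899  0.05  ]
 [ 0.6334 -0.3529  0.05  ]] 173.57500512275269
[[ 0.6262 -0.2888  0.05  ]
 [ 0.6332 -0.3524  0.05  ]] 173.73489138062527
[[ 0.6332 -0.3524  0.05  ]
 [ 0.566  -0.3593  0.05  ]] 5.9044639834967505
[[ 0.6262 -0.2888  0.05  ]
 [ 0.5522 -0.296   0.05  ]] 5.5873098729971655
p [ 0.5672 -0.3178  0.2394] psi 7.77 tilt [ 0.002  0.007 -1.   ] -> xyz cm [2.97 0.96 3.94] turn 0.77
```

Emit:
{"name": "arm_command", "arguments": {
  "deltas": [
    {"xyz": [2,0.6,2],"turn": 1.5,"jaw": 100},
    {"xyz": [3.1,1,5],"turn": 1.7,"jaw": 100},
    {"xyz": [3.1,1,7.5],"turn": 1.7,"jaw": 100},
    {"xyz": [3.1,1,7.5],"turn": 1.7,"jaw": 100},
    {"xyz": [3.1,1,7.5],"turn": 1.7,"jaw": 100}
  ]
}}

```text
clock: 1.75
position: [0.5974, -0.324, 0.1633]
ee_rot: [-3.13, -0.164, 0.002]
force: [0.1, -0.3, 0.9]
width: 0.612
```

```bash
python3 - <<'E'
from h import *
go([.5985,-.324,.072],6.1);st()
E
```

```text
p [ 0.5974 -0.324   0.1633] psi 5.98 tilt [-0.002  0.007 -1.   ] -> xyz cm [0.12 0.08 9.13] turn -0.12
t 1.75 F [ 0.13 -0.35  0.91] T [-0.04 -0.05  0.05] w 56.3
```

Emit:
{"name": "arm_command", "arguments": {
  "deltas": [
    {"xyz": [0.1,0.1,3],"turn": 0,"jaw": 100},
    {"xyz": [0.1,0.1,6],"turn": 0,"jaw": 100},
    {"xyz": [0.1,0.1,8.5],"turn": 0,"jaw": 100},
    {"xyz": [0.1,0.1,9.1],"turn": 0,"jaw": 100},
    {"xyz": [0.1,0.1,9.1],"turn": 0,"jaw": 100}
  ]
}}

```text
clock: 2.17
position: [0.5974, -0.3249, 0.0725]
ee_rot: [-3.13, -0.162, 0.004]
force: [-0.3, 0.1, 0.9]
width: 0.61
```

```bash
python3 - <<'E'
from h import *
go([.5985,-.324,.072],6.1);st();snap("wrist","3")
E
```

```text
p [ 0.5974 -0.3249  0.0725] psi 5.93 tilt [-0.003  0.007 -1.   ] -> xyz cm [ 0.12 -0.08  0.05] turn -0.17
t 2.17 F [-0.31  0.11  0.91] T [0.03 0.05 0.02] w 56.2
```

View pics/wrist3.png

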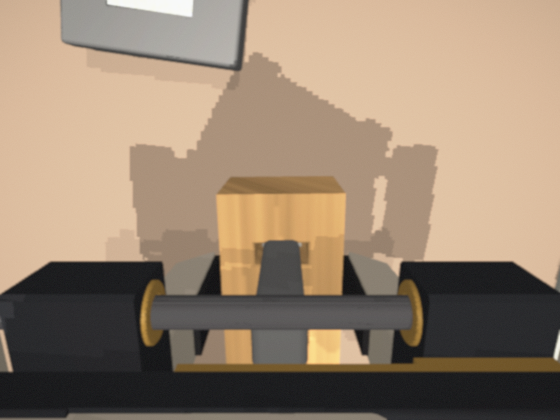

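The handle at u≈281 is centred between the fingers (207 and 358). I'll close on it.

Emit:
{"name": "arm_command", "arguments": {
  "deltas": [
    {"xyz": [0.1,0,0],"turn": 0,"jaw": 215},
    {"xyz": [0.1,0,0],"turn": 0,"jaw": 230},
    {"xyz": [0.1,0,0],"turn": 0,"jaw": 255},
    {"xyz": [0.1,0,0],"turn": 0,"jaw": 255},
    {"xyz": [0.1,0,0],"turn": 0,"jaw": 255}
  ],
  "force": 50
}}

```text
clock: 2.63
position: [0.5998, -0.3252, 0.0748]
ee_rot: [-3.131, -0.162, -0.001]
force: [0.2, -0.5, -1.1]
width: 0.298
```

Emit:
{"name": "arm_command", "arguments": {
  "deltas": [
    {"xyz": [0,0,0],"turn": 0,"jaw": 255},
    {"xyz": [0,0,0],"turn": 0,"jaw": 255},
    {"xyz": [0,0,0],"turn": 0,"jaw": 255}
  ]
}}

```text
clock: 2.88
position: [0.5999, -0.3252, 0.075]
ee_rot: [-3.131, -0.163, -0.001]
force: [-0.2, 0.8, 2.1]
width: 0.191
```

```bash
python3 - <<'E'
from h import *
go([.5985,-.324,.072],6.1);st()
E
```

```text
p [ 0.5999 -0.3252  0.075 ] psi 5.94 tilt [ 0.     0.006 -1.   ] -> xyz cm [-0.13 -0.13  0.3 ] turn -0.16
t 2.88 F [-0.24  0.78  2.07] T [ 0.14  0.1  -0.03] w 17.6
```

Emit:
{"name": "arm_command", "arguments": {
  "deltas": [
    {"xyz": [0,0,-2],"turn": 0,"jaw": 255},
    {"xyz": [0,0,-5],"turn": 0,"jaw": 255},
    {"xyz": [0,0,-8.5],"turn": 0,"jaw": 255},
    {"xyz": [0,0,-12],"turn": 0,"jaw": 255},
    {"xyz": [0,0,-12],"turn": 0,"jaw": 255}
  ]
}}

```text
clock: 3.3
position: [0.6032, -0.3276, 0.2028]
ee_rot: [-3.136, -0.162, -0.016]
force: [1.1, -0.2, 0.2]
width: 0.2
```

```bash
python3 - <<'E'
from h import *
# case est
psi=13.6
go([.6,-.15,.2],psi);st();snap("side","4");d=snap("scene","4");snap("wrist","4")
crop(load("side4"),280,280,440,420,4.5,"c7.png")
E
```

```text
p [ 0.6032 -0.3276  0.2028] psi 5.93 tilt [ 0.01   0.001 -1.   ] -> xyz cm [  1.52 -17.69   0.31] turn -7.67
t 3.3 F [ 1.11 -0.16  0.18] T [-0.02 -0.09 -0.02] w 18.4
```

View pics/c7.png

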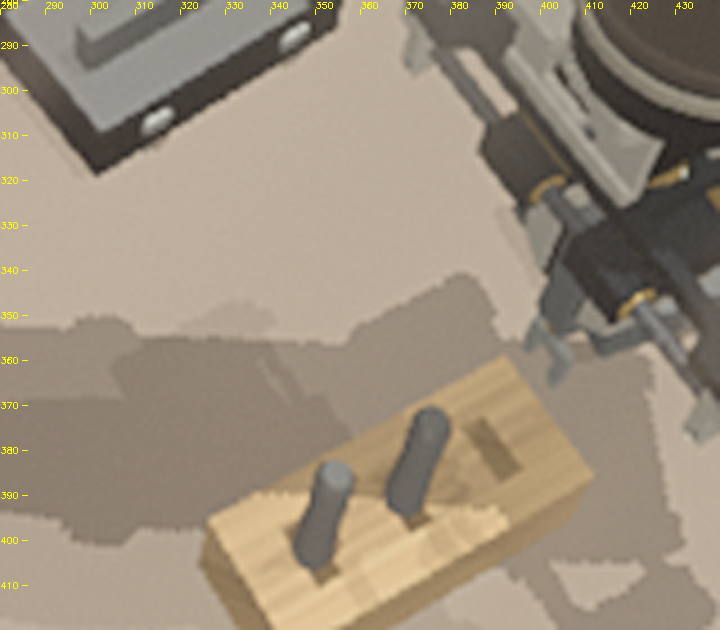

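The fork is held and clear of the stand, and its slot at side (388,378) is empty. The round tools are untouched. Next I'll move over the hinge.

Emit:
{"name": "arm_command", "arguments": {
  "deltas": [
    {"xyz": [0.4,-3,0],"turn": -1.5,"jaw": 255},
    {"xyz": [0.8,-7,0],"turn": -3,"jaw": 255},
    {"xyz": [1.2,-11,0],"turn": -4.5,"jaw": 255},
    {"xyz": [1.5,-15,0],"turn": -6,"jaw": 255},
    {"xyz": [1.6,-18,0],"turn": -7.7,"jaw": 255}
  ]
}}

```text
clock: 3.87
position: [0.5959, -0.1407, 0.1941]
ee_rot: [-3.11, -0.379, 0.003]
force: [-0.1, 0.7, -1.2]
width: 0.196
```

```bash
python3 - <<'E'
from h import *
go([.585,.03,.205],13.6);st()
E
```

```text
p [ 0.5959 -0.1407  0.1941] psi 13.88 tilt [-0.003  0.008 -1.   ] -> xyz cm [  3.04 -16.84  -0.95] turn 0.28
t 3.87 F [-0.12  0.68 -1.19] T [ 0.06 -0.03  0.02] w 18.0
```

Emit:
{"name": "arm_command", "arguments": {
  "deltas": [
    {"xyz": [0.7,-4,0],"turn": 0,"jaw": 255},
    {"xyz": [1.4,-8,0],"turn": 0,"jaw": 255},
    {"xyz": [2.2,-12,-0.5],"turn": 0,"jaw": 255},
    {"xyz": [3,-15.5,-1],"turn": 0,"jaw": 255},
    {"xyz": [3,-16.8,-1],"turn": 0,"jaw": 255}
  ]
}}

```text
clock: 4.28
position: [0.5837, 0.0373, 0.2048]
ee_rot: [-3.105, -0.39, 0.004]
force: [-0.7, 1.4, 0.3]
width: 0.192
```

Emit:
{"name": "arm_command", "arguments": {
  "deltas": [
    {"xyz": [0,0,0],"turn": 0,"jaw": 255},
    {"xyz": [0,0,0],"turn": 0,"jaw": 255}
  ]
}}

```text
clock: 4.45
position: [0.5827, 0.0388, 0.2034]
ee_rot: [-3.104, -0.395, 0.008]
force: [-0.3, -0.6, -0.3]
width: 0.195
```

```bash
python3 - <<'E'
from h import *
go([.585,.03,.205],13.6);st();snap("wrist","5")
E
```

```text
p [0.5827 0.0388 0.2034] psi 14.52 tilt [-0.007  0.012 -1.   ] -> xyz cm [ 0.    0.9  -0.17] turn 0.92
t 4.45 F [-0.28 -0.63 -0.28] T [-0.04  0.    0.02] w 17.9
```

View pics/wrist5.png

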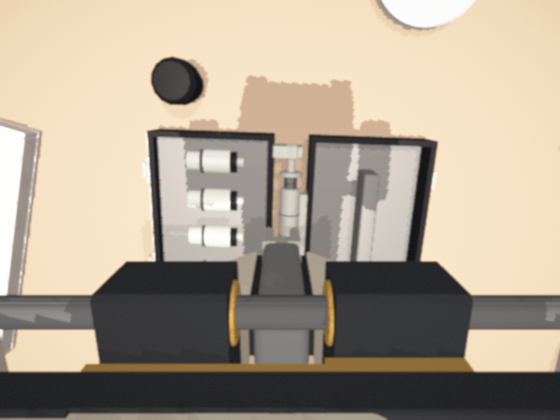

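```bash
python3 - <<'E'
from h import *
a=load("wrist5")
crop(a,262,130,322,240,5.4,"c8.png");crop(a,140,120,440,270,2.6,"c9.png")
E
```

```text
(no output)
```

View pics/c8.png

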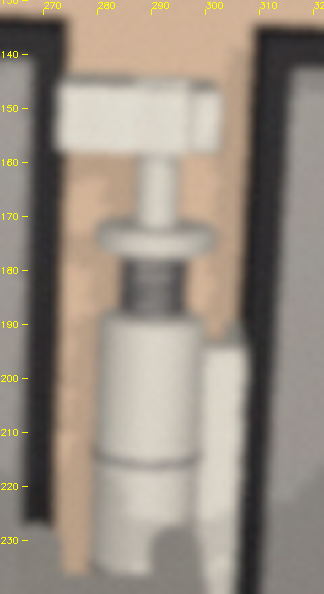

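View pics/c9.png

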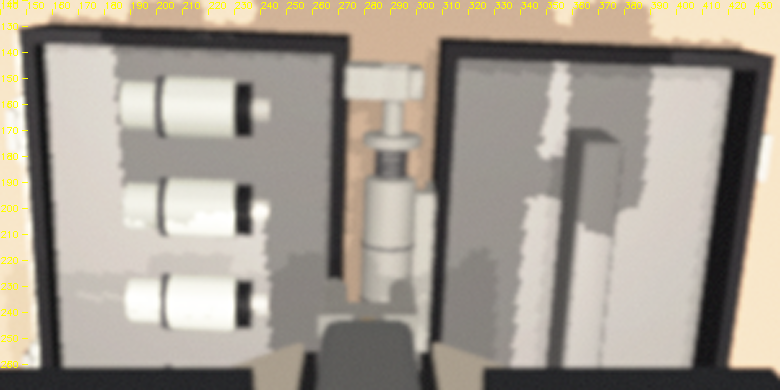

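The wrist view shows the lug's inner face at v≈158, the shaft at u≈290, the collar's outer face at v≈171 and u≈290.5, and the barrel end at v≈188. The case's +x corners are at (148.5,131) and (274,134).

```bash
python3 - <<'E'
from h import *
a=load("wrist5")
P={n:onz(a,u,v,z) for n,u,v,z in [("case pp",148.5,130.8,.032),("case pm",273.8,134.2,.032),("lid pp",309.6,135,.032),("lid pm",436.9,142,.032),
 ("shaft lugend",290.2,158,.0355),("shaft collar",290.2,171,.0355),("barrel end axis",290.5,188,.041),("barrel lower",287.5,233,.041),("lug nose edge",302,158,.043),("lug inner wall side",271,158,.043),("lug outer",302,147,.043)]}
for n in P: print(n,np.round(P[n],4))
an=lambda p,q:np.degrees(np.arctan2(*(P[q]-P[p])[[1,0]]))
print("yaw case edge",an("case pm","case pp")-90,"lid",an("lid pm","lid pp")-90,"shaft",an("shaft collar","shaft lugend"),"barrel",an("barrel lower","barrel end axis"))
print(np.linalg.norm(P["case pm"]-P["case pp"]),np.linalg.norm(P["lid pm"]-P["lid pp"]))
s=load("scene0");d=load("side0")
print(np.round(onz(s,226.8,226,.032),4),"scene collar-lug mid; lug",np.round(onz(s,229,229.5,.043),4))
# case edge +y from scene/side earlier
for psi in (13.6,13,14):
    c,si=np.cos(np.radians(psi)),np.sin(np.radians(psi));Rm=np.array([[c,-si],[si,c]])
    m=(P["case pp"]+P["case pm"])[:2]/2-Rm@[.08,0]
    print(psi,"origin",np.round(m,4),"lugmouth",np.round(m+Rm@[.062,-.071],4),"forkstart",np.round(m+Rm@[.0555,-.071],4))
def deps():
    for n,u,v in[("case edge",275,180),("shaft",290,165),("barrel",290,205),("lidfloor",330,170)]: print(n,np.round(deproj(a,u,v),4))
deps()
E
```

```text
case pp [0.6065 0.166  0.032 ]
case pm [0.6308 0.0602 0.032 ]
lid pp [0.6379 0.0301 0.032 ]
lid pm [ 0.6596 -0.0779  0.032 ]
shaft lugend [0.615  0.0414 0.0355]
shaft collar [0.604  0.0385 0.0355]
barrel end axis [0.5904 0.0347 0.041 ]
barrel lower [0.5496 0.0268 0.041 ]
lug nose edge [0.6184 0.0321 0.043 ]
lug inner wall side [0.6118 0.0576 0.043 ]
lug outer [0.6273 0.0345 0.043 ]
yaw case edge 12.943801482802073 lid 11.3828800974822 shaft 14.797006129756175 barrel 11.067488163692532
0.10856122143272467 0.11016362560881378
[0.609  0.0316 0.032 ] scene collar-lug mid; lug [0.626  0.0388 0.043 ]
13.6 origin [0.5409 0.0943] lugmouth [0.6179 0.0399] forkstart [0.6115 0.0384]
13 origin [0.5407 0.0952] lugmouth [0.6171 0.0399] forkstart [0.6108 0.0385]
14 origin [0.541  0.0938] lugmouth [0.6184 0.0399] forkstart [0.6121 0.0383]
case edge [ 5.861e-01  4.890e-02 -1.000e-04]
shaft [0.6089 0.04   0.0346]
barrel [0.5755 0.0313 0.0411]
lidfloor [0.6101 0.0008 0.0083]
```

```bash
python3 - <<'E'
from h import *
a=load("wrist5")
p=np.array([.5827,.0388,.2034]);M=R.from_rotvec([-3.104,-.395,.008]).as_matrix()
for dz in(-.06,-.04,-.019,0,.02,.04,.068): print(dz,proj(a,p+M@[0,0,dz]).round(1), proj(a,p+M@[0,.011,dz]).round(1))
crop(a,240,210,330,300,7,"c10.png")
for v in range(225,275,6): print(v,[round(float(a["depth"][v,u]),3) for u in(262,270,281,292,300)])
E
```

```text
-0.06 [281.4 357.8] [317.4 357.8]
-0.04 [281.4 322. ] [312.2 322. ]
-0.019 [281.4 294.1] [308.1 294. ]
0 [281.4 274.4] [305.3 274.4]
0.02 [281.4 257.8] [302.9 257.8]
0.04 [281.4 244.3] [300.9 244.2]
0.068 [281.4 228.9] [298.7 228.9]
225 [0.355, 0.346, 0.34, 0.336, 0.346]
231 [0.358, 0.231, 0.341, 0.23, 0.349]
237 [0.36, 0.219, 0.219, 0.218, 0.22]
243 [0.36, 0.19, 0.19, 0.191, 0.212]
249 [0.363, 0.181, 0.182, 0.183, 0.353]
255 [0.364, 0.174, 0.175, 0.174, 0.356]
261 [0.366, 0.167, 0.167, 0.168, 0.173]
267 [0.167, 0.161, 0.163, 0.162, 0.162]
273 [0.158, 0.155, 0.156, 0.155, 0.157]
```

View pics/c10.png

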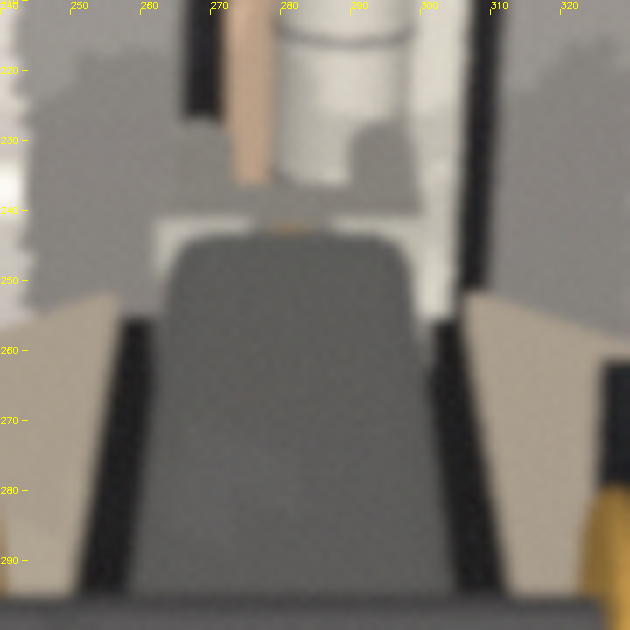

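The fork in hand shows its tines at u 264.5–298.5 with the tips at v≈227, centred on the predicted u 281.4. I'll compute the fork tip position and the approach.

```bash
python3 - <<'E'
from h import *
a=load("wrist5")
p=np.array([.5827,.0388,.2034]);M=R.from_rotvec([-3.104,-.395,.008]).as_matrix()
for u,v in((294,229),(268,230),(281,236)):
    q=deproj(a,u,v);print(np.round(q,4),"tool frame mm",np.round(M.T@(q-p)*1000,1))
for dx in(0,.0025):
  for dz in (.062,.065,.068): print(dx,dz,proj(a,p+M@[dx,0,dz]).round(1))
go([.6102,.0392,.14],13.2)
E
```

```text
[0.5852 0.0321 0.1384] tool frame mm [ 1.   7.9 64.9]
[0.5813 0.0479 0.1411] tool frame mm [ 1.1 -8.3 62.4]
[0.5834 0.0399 0.1525] tool frame mm [ 1.2 -0.2 50.9]
0 0.062 [281.4 231.9]
0 0.065 [281.4 230.4]
0 0.068 [281.4 228.9]
0.0025 0.062 [281.4 228.1]
0.0025 0.065 [281.4 226.6]
0.0025 0.068 [281.4 225.2]
p [0.5831 0.0365 0.2035] psi 14.34 tilt [-0.006  0.011 -1.   ] -> xyz cm [2.72 0.49 6.33] turn 1.14
```

Emit:
{"name": "arm_command", "arguments": {
  "deltas": [
    {"xyz": [1.5,0.3,2],"turn": 1.1,"jaw": 255},
    {"xyz": [2.8,0.5,4.5],"turn": 1.1,"jaw": 255},
    {"xyz": [2.9,0.5,6.8],"turn": 1.1,"jaw": 255},
    {"xyz": [2.9,0.5,6.8],"turn": 1.1,"jaw": 255},
    {"xyz": [2.9,0.5,6.8],"turn": 1.1,"jaw": 255}
  ]
}}

```text
clock: 4.92
position: [0.6109, 0.0369, 0.1339]
ee_rot: [-3.111, -0.356, 0.015]
force: [-0.0, -0.8, -0.2]
width: 0.191
```

```bash
python3 - <<'E'
from h import *
go([.6118,.0389,.087],13.2);st();a=snap("wrist","6")
crop(a,215,130,345,270,5,"c11.png")
E
```

```text
p [0.6109 0.0369 0.1339] psi 13.08 tilt [-0.01  0.01 -1.  ] -> xyz cm [ 0.17 -0.12  4.69] turn -0.12
t 4.92 F [-0.01 -0.82 -0.22] T [ 0.02  0.03 -0.02] w 17.5
```

View pics/c11.png

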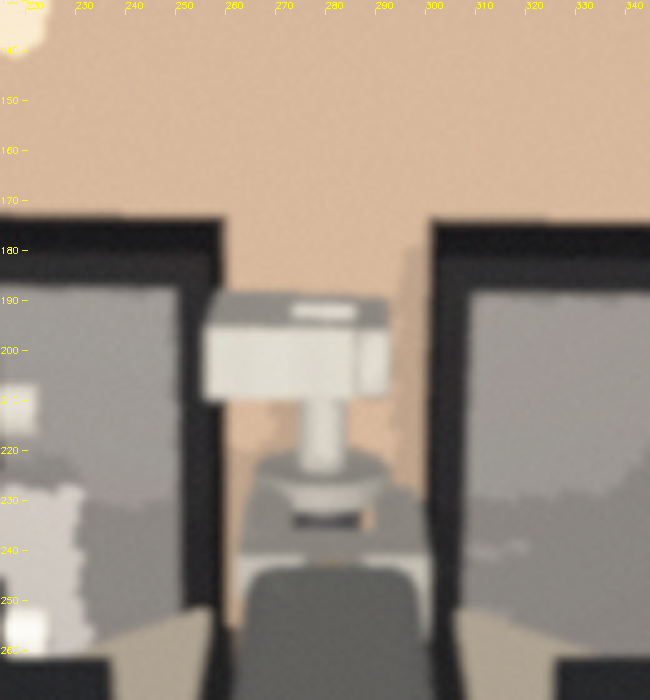

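```bash
python3 - <<'E'
from h import *
a=load("wrist6")
P={}
for n,u,v,z in[("lug face top",274,209.5,.043),("shaft@lug",279,210,.0355),("shaft mid",279,217,.0355),("shaft@collar",278.8,224.5,.0355),("case pm",258.5,174,.032),("lid pp",301,174.5,.032)]:
    P[n]=onz(a,u,v,z);print(n,np.round(P[n],4))
a5=load("wrist5")
for n,q in(("shaft@collar",[(290.2,171),(278.8,224.5)]),("lug inner/wall corner",[(271,158),(255.5,209.5)]),("lug nose corner",[(302,158),(292,209)]),("case pm",[(273.8,134.2),(258.5,173.7)]),("lid pp",[(309.6,135),(301.2,174)])):
    p,r=tri([(a5,*q[0]),(a,*q[1])]);print("tri",n,np.round(p,4),r)
for u,v in((269,230),(292,231),(258+5,236)): 
    q=deproj(a,u,v);print("tine",np.round(q,4))
# camera extrinsics vs TCP
T=a["cam_to_world"];print(np.round(T[:3,3],4))
o,p,M=pose();print(np.round(M.T@(T[:3,3]-p)*1000,1)); T5=a5["cam_to_world"]
E
```

```text
lug face top [0.6153 0.0443 0.043 ]
shaft@lug [0.6137 0.0405 0.0355]
shaft mid [0.6086 0.0393 0.0355]
shaft@collar [0.6031 0.0382 0.0355]
case pm [0.635  0.0602 0.032 ]
lid pp [0.6414 0.0311 0.032 ]
tri shaft@collar [0.6048 0.0387 0.0408] [[0.2, 0.0], [-0.2, -0.0]]
tri lug inner/wall corner [0.6112 0.0572 0.0385] [[0.4, 0.1], [-0.5, -0.2]]
tri lug nose corner [0.6183 0.0321 0.0422] [[-0.1, -0.0], [0.1, 0.0]]
tri case pm [ 0.6281  0.0611 -0.0057] [[-0.3, -0.1], [0.4, 0.1]]
tri lid pp [ 0.6361  0.0278 -0.0036] [[-0.4, -0.1], [0.4, 0.1]]
tine [0.6095 0.0453 0.0713]
tine [0.6127 0.0314 0.0731]
tine [0.609  0.0483 0.0829]
[0.6839 0.052  0.2914]
[  72.6    0.5 -156.4]
```

The shaft midpoint is at (0.6086,0.0393) and the fork is within about 1.6 mm of it laterally. I'll correct that and descend gently.

Emit:
{"name": "arm_command", "arguments": {
  "deltas": [
    {"xyz": [0.1,-0.1,0.8],"turn": 0,"jaw": 255},
    {"xyz": [0.1,-0.1,1.6],"turn": 0,"jaw": 255},
    {"xyz": [0.1,-0.1,2.0],"turn": 0,"jaw": 255},
    {"xyz": [0.1,-0.1,2.2],"turn": 0,"jaw": 255},
    {"xyz": [0.1,-0.1,2.2],"turn": 0,"jaw": 255}
  ]
}}

```text
clock: 5.38
position: [0.6121, 0.039, 0.1131]
ee_rot: [-3.11, -0.357, 0.011]
force: [-0.5, 0.6, -0.1]
width: 0.197
```

```bash
python3 - <<'E'
from h import *
go([.6118,.0389,.087],13.2);st();a=snap("wrist","7")
crop(a,215,150,345,270,5,"c12.png")
for n,u,v in(("l",258,230),("r",305,232)): pass
E
```

```text
p [0.6121 0.039  0.1131] psi 13.11 tilt [-0.008  0.01  -1.   ] -> xyz cm [-0.01  0.04  2.61] turn -0.09
t 5.38 F [-0.51  0.57 -0.12] T [ 0.06 -0.03 -0.03] w 18.1
```

View pics/c12.png

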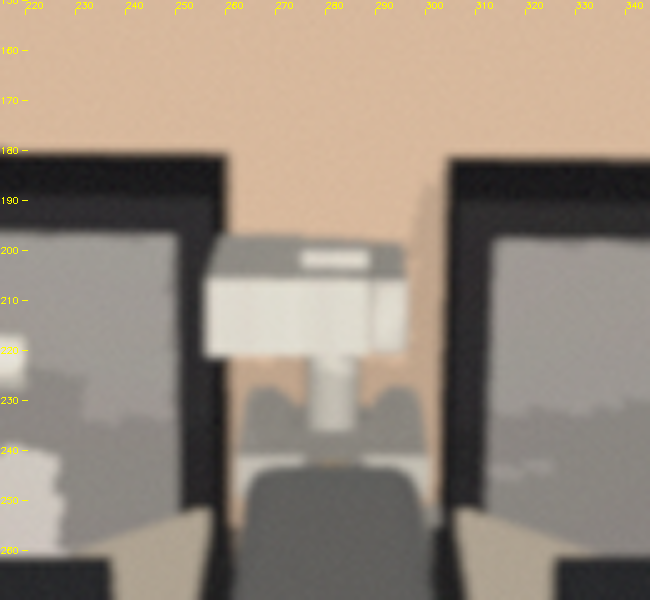

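The tines (u 263–299) now straddle the shaft (u 275–285). I'll shift 1.5 mm away from the lug and go down.

Emit:
{"name": "arm_command", "arguments": {
  "deltas": [
    {"xyz": [-0.15,-0.05,0.2],"turn": 0,"jaw": 255},
    {"xyz": [-0.15,-0.05,0.9],"turn": 0,"jaw": 255},
    {"xyz": [-0.15,-0.05,1.7],"turn": 0,"jaw": 255},
    {"xyz": [-0.15,-0.05,2.4],"turn": 0,"jaw": 255},
    {"xyz": [-0.15,-0.05,2.6],"turn": 0,"jaw": 255}
  ]
}}

```text
clock: 5.85
position: [0.6102, 0.04, 0.0864]
ee_rot: [-3.109, -0.358, 0.012]
force: [-3.5, 2.1, 11.1]
width: 0.192
```

```bash
python3 - <<'E'
from h import *
go([.6105,.0389,.087],13.2);st();a=snap("wrist","8")
crop(a,215,150,345,270,5,"c13.png")
b=snap("side","8");crop(b,270,200,370,290,6,"c14.png")
E
```

```text
p [0.6102 0.04   0.0864] psi 13.13 tilt [-0.009  0.011 -1.   ] -> xyz cm [ 0.01  0.11 -0.06] turn -0.07
t 5.85 F [-3.46  2.07 11.15] T [0.44 1.03 0.03] w 17.7
```

View pics/c13.png

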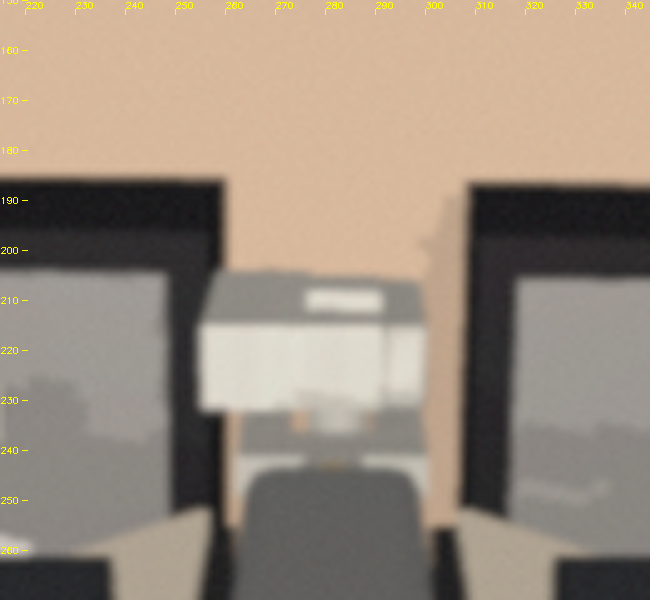

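View pics/c14.png

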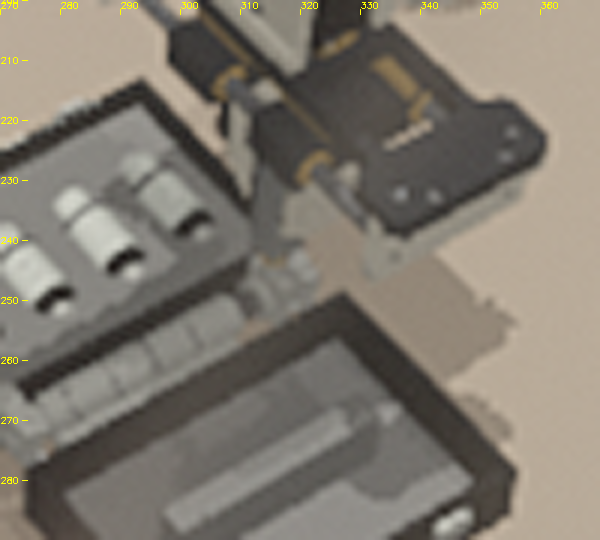

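The upward force is 11 N, so the slot bottom is probably resting on the bar. I'll raise 3 mm.

Emit:
{"name": "arm_command", "arguments": {
  "deltas": [
    {"xyz": [0,0,-0.2],"turn": 0,"jaw": 255},
    {"xyz": [0,0,-0.35],"turn": 0,"jaw": 255},
    {"xyz": [0,0,-0.35],"turn": 0,"jaw": 255}
  ]
}}

```text
clock: 6.2
position: [0.6103, 0.0396, 0.0905]
ee_rot: [-3.11, -0.358, 0.012]
force: [0.2, 0.8, -0.7]
width: 0.191
```

```bash
python3 - <<'E'
from h import *
go([.6105,.0389,.087],13.2);st();a=snap("wrist","9")
crop(a,235,180,325,270,7,"c15.png");st()
E
```

```text
p [0.6103 0.0396 0.0905] psi 13.13 tilt [-0.009  0.01  -1.   ] -> xyz cm [0.01 0.08 0.35] turn -0.07
t 6.2 F [ 0.2   0.77 -0.73] T [0.   0.01 0.03] w 17.6
t 6.25 F [ 0.08 -0.15  0.18] T [-0.02  0.01  0.04] w 18.0
```

View pics/c15.png

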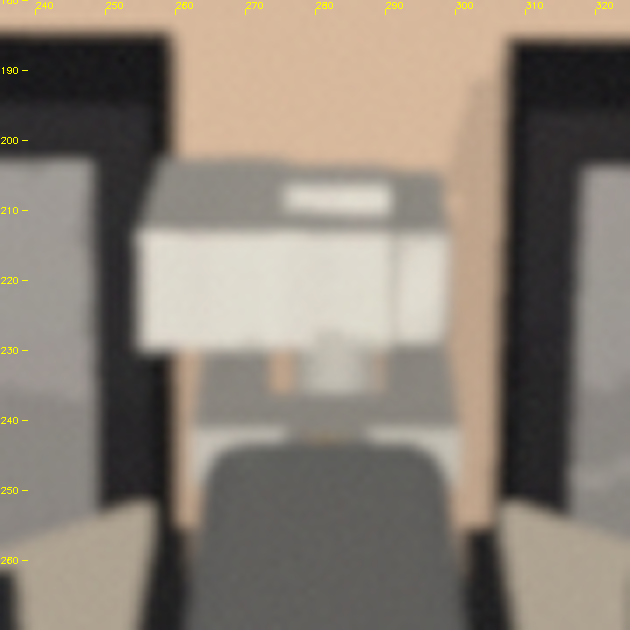

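The force is now zero, and the shaft (u 277–286.5) sits inside the slot (272.5–288.5). I'll push towards the collar in steps.

Emit:
{"name": "arm_command", "arguments": {
  "deltas": [
    {"xyz": [-0.2,0,0],"turn": 0,"jaw": 255},
    {"xyz": [-0.4,0,0],"turn": 0,"jaw": 255},
    {"xyz": [-0.5,0,0],"turn": 0,"jaw": 255},
    {"xyz": [-0.5,0,0],"turn": 0,"jaw": 255}
  ]
}}

```text
clock: 6.58
position: [0.606, 0.0387, 0.0907]
ee_rot: [-3.11, -0.358, 0.009]
force: [2.2, 1.7, -2.2]
width: 0.197
```

```bash
python3 - <<'E'
from h import *
go([.6103,.0396,.0905],13.2);st();a=snap("wrist","10")
crop(a,235,180,325,270,7,"c16.png");st()
E
```

```text
p [0.606  0.0387 0.0907] psi 13.14 tilt [-0.007  0.01  -1.   ] -> xyz cm [0.44 0.01 0.01] turn -0.06
t 6.58 F [ 2.17  1.68 -2.24] T [ 0.33 -0.76 -0.07] w 18.1
t 6.63 F [ 2.41  0.49 -1.98] T [ 0.34 -0.91 -0.05] w 18.2
```

View pics/c16.png

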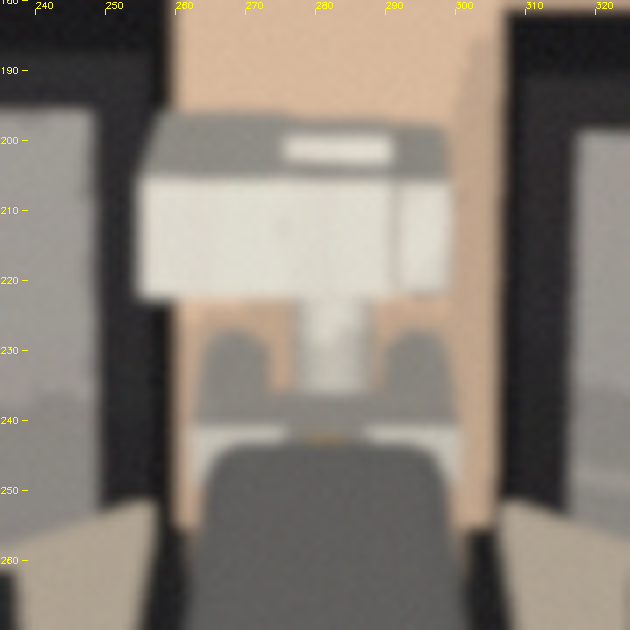

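Contact is made, at about 2.4 N, which is the lid sliding. I'll keep going in steps.

Emit:
{"name": "arm_command", "arguments": {
  "deltas": [
    {"xyz": [-0.15,0,0],"turn": 0,"jaw": 255},
    {"xyz": [-0.3,0,0],"turn": 0,"jaw": 255},
    {"xyz": [-0.3,0,0],"turn": 0,"jaw": 255}
  ]
}}

```text
clock: 6.88
position: [0.6038, 0.0382, 0.091]
ee_rot: [-3.11, -0.358, 0.006]
force: [5.4, 0.8, -4.0]
width: 0.193
```

```bash
python3 - <<'E'
from h import *
go([.6103,.0396,.0905],13.2);st()
E
```

```text
p [0.6038 0.0382 0.091 ] psi 13.14 tilt [-0.005  0.011 -1.   ] -> xyz cm [0.67 0.01 0.05] turn -0.06
t 6.88 F [ 5.44  0.82 -3.99] T [ 0.37 -1.63 -0.05] w 17.8
```

Emit:
{"name": "arm_command", "arguments": {
  "deltas": [
    {"xyz": [-0.15,0,0],"turn": 0,"jaw": 255},
    {"xyz": [-0.25,0,0],"turn": 0,"jaw": 255},
    {"xyz": [-0.25,0,0],"turn": 0,"jaw": 255}
  ]
}}

```text
clock: 7.13
position: [0.6026, 0.0378, 0.0914]
ee_rot: [-3.109, -0.358, 0.002]
force: [7.2, 1.7, -4.8]
width: 0.192
```

```bash
python3 - <<'E'
from h import *
go([.6103,.0396,.0905],13.2);st()
E
```

```text
p [0.6026 0.0378 0.0914] psi 13.14 tilt [-0.003  0.011 -1.   ] -> xyz cm [0.79 0.   0.09] turn -0.06
t 7.13 F [ 7.21  1.68 -4.76] T [ 0.34 -1.92 -0.06] w 17.7
```

Emit:
{"name": "arm_command", "arguments": {
  "deltas": [
    {"xyz": [-0.2,0,0.05],"turn": 0,"jaw": 255},
    {"xyz": [-0.4,0,0.05],"turn": 0,"jaw": 255},
    {"xyz": [-0.4,0,0.05],"turn": 0,"jaw": 255}
  ]
}}

```text
clock: 7.38
position: [0.6005, 0.0372, 0.0916]
ee_rot: [-3.109, -0.358, -0.005]
force: [7.5, 1.7, -4.5]
width: 0.19
```

```bash
python3 - <<'E'
from h import *
go([.6103,.0396,.0905],13.2);st();a=snap("wrist","11")
crop(a,235,180,325,270,7,"c17.png");go([.6103,.0396,.0905],13.2);st()
E
```

```text
p [0.6005 0.0372 0.0916] psi 13.14 tilt [ 0.002  0.012 -1.   ] -> xyz cm [ 1.01 -0.01  0.11] turn -0.06
t 7.38 F [ 7.54  1.72 -4.51] T [ 0.57 -2.33  0.01] w 17.5
p [0.6007 0.0372 0.0916] psi 13.14 tilt [ 0.002  0.012 -1.   ] -> xyz cm [ 0.99 -0.01  0.12] turn -0.06
t 7.43 F [ 8.29  1.11 -4.01] T [ 0.45 -2.3  -0.11] w 18.0
```

View pics/c17.png

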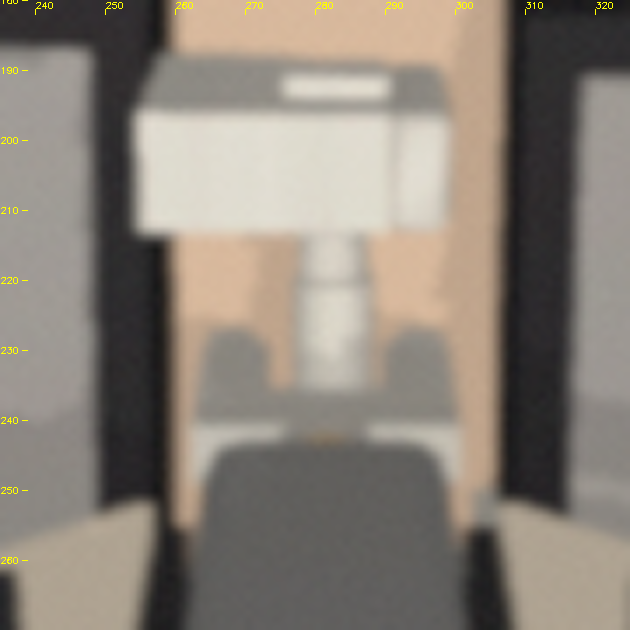

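The step between the shaft and the thinner tip is now visible at v≈220.5, out of the lug face (top edge v≈213.5). This lets me measure how far the tip is withdrawn.

```bash
cat >> h.py <<'E'
def tipgap(a,us,vs,ul,vl,psi=13.2):
    p=onz(a,us,vs,.0352);q=onz(a,ul,vl,.043);e=np.array([np.cos(np.radians(psi)),np.sin(np.radians(psi))])
    g=((q-p)[:2]@e)*1000;print("shoulder",np.round(p,4),"lug",np.round(q,4),"withdrawn mm",round(g,2),"of 7.5")
E
python3 - <<'E'
from h import *
a=load("wrist11");tipgap(a,282,220.5,272,213.5)
a=load("wrist10");tipgap(a,282,222.5,272,222.3)
E
```

```text
shoulder [0.6095 0.0396 0.0352] lug [0.6145 0.0466 0.043 ] withdrawn mm 6.49 of 7.5
shoulder [0.6136 0.0408 0.0352] lug [0.6148 0.0469 0.043 ] withdrawn mm 2.53 of 7.5
```

Three measures agree: withdrawal is about 6.5 mm by image, about 5.8 mm by travel, and 8.4 N corresponds to 6.4 mm. It needs about 1.7 mm more.

Emit:
{"name": "arm_command", "arguments": {
  "deltas": [
    {"xyz": [-0.2,0,0.05],"turn": 0,"jaw": 255},
    {"xyz": [-0.38,0,0.05],"turn": 0,"jaw": 255},
    {"xyz": [-0.38,0,0.05],"turn": 0,"jaw": 255}
  ]
}}

```text
clock: 7.68
position: [0.5992, 0.0368, 0.0919]
ee_rot: [-3.109, -0.358, -0.013]
force: [9.2, 2.1, -4.4]
width: 0.193
```

```bash
python3 - <<'E'
from h import *
go([.6103,.0396,.0905],13.2);st();a=snap("wrist","12")
crop(a,235,180,325,270,7,"c18.png");go([.6103,.0396,.0905],13.2);st()
E
```

```text
p [0.5992 0.0368 0.0919] psi 13.14 tilt [ 0.007  0.013 -1.   ] -> xyz cm [ 1.15 -0.02  0.15] turn -0.06
t 7.68 F [ 9.16  2.13 -4.39] T [ 0.5  -2.66  0.02] w 17.7
p [0.5994 0.0368 0.092 ] psi 13.14 tilt [ 0.007  0.013 -1.   ] -> xyz cm [ 1.13 -0.02  0.16] turn -0.06
t 7.73 F [ 8.62  1.61 -4.39] T [ 0.49 -2.6  -0.04] w 18.0
```

View pics/c18.png

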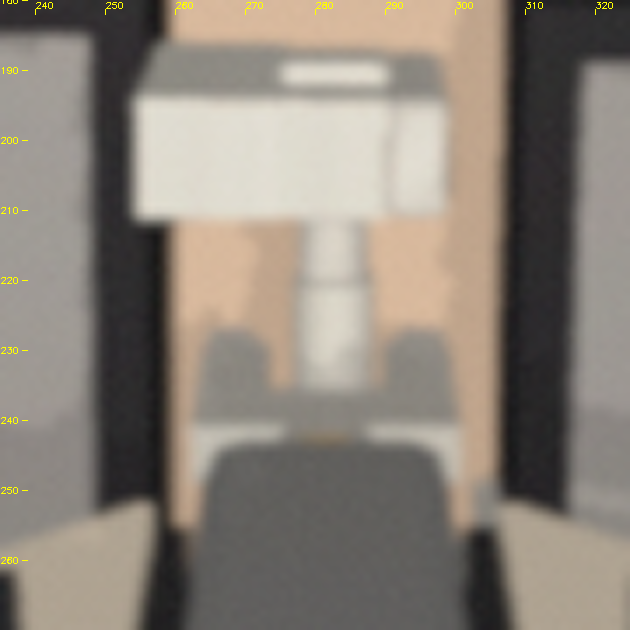

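```bash
python3 - <<'E'
from h import *
a=load("wrist12");tipgap(a,282,220.5,272,211.5)
E
```

```text
shoulder [0.6084 0.0392 0.0352] lug [0.6145 0.0465 0.043 ] withdrawn mm 7.64 of 7.5
```

Emit:
{"name": "arm_command", "arguments": {
  "deltas": [
    {"xyz": [-0.2,0,0.05],"turn": 0,"jaw": 255},
    {"xyz": [-0.38,0,0.05],"turn": 0,"jaw": 255},
    {"xyz": [-0.38,0,0.05],"turn": 0,"jaw": 255}
  ]
}}

```text
clock: 7.98
position: [0.5981, 0.0364, 0.0923]
ee_rot: [-3.108, -0.358, -0.021]
force: [9.7, 2.0, -4.0]
width: 0.191
```

```bash
python3 - <<'E'
from h import *
go([.6103,.0396,.0905],13.2);st();a=snap("wrist","13")
crop(a,235,180,325,270,7,"c19.png");go([.6103,.0396,.0905],13.2);st()
E
```

```text
p [0.5981 0.0364 0.0923] psi 13.13 tilt [ 0.012  0.014 -1.   ] -> xyz cm [ 1.26 -0.03  0.2 ] turn -0.07
t 7.98 F [ 9.68  1.98 -4.01] T [ 0.49 -2.76 -0.12] w 17.6
p [0.5984 0.0364 0.0924] psi 13.13 tilt [ 0.012  0.014 -1.   ] -> xyz cm [ 1.23 -0.04  0.21] turn -0.07
t 8.03 F [10.55  1.16 -4.87] T [ 0.49 -2.71 -0.03] w 18.0
```

View pics/c19.png

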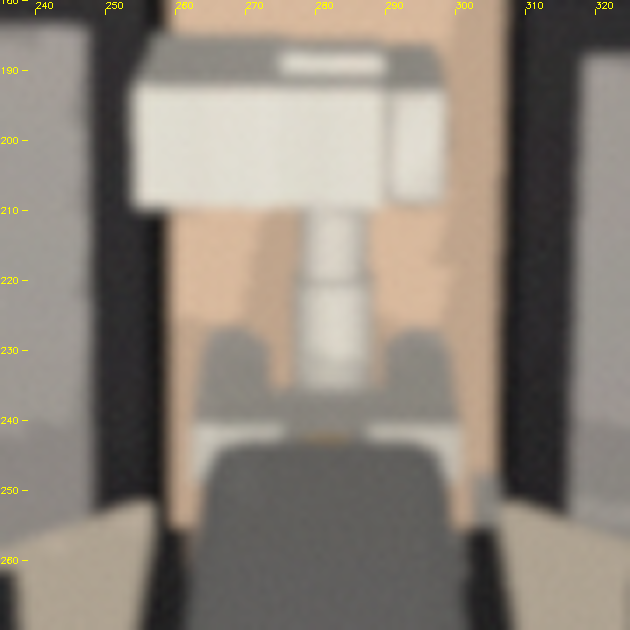

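The force is 10.3 N along the bar, so compression is about 7 mm and the tip is free (limits 6 and 8.5 mm). I'll carry it sideways along the case's -y.

Emit:
{"name": "arm_command", "arguments": {
  "deltas": [
    {"xyz": [-0.27,0.2,0.05],"turn": 0,"jaw": 255},
    {"xyz": [-0.29,0.5,0.07],"turn": 1.5,"jaw": 255},
    {"xyz": [-0.29,0.8,0.07],"turn": 3,"jaw": 255},
    {"xyz": [-0.29,1.1,0.07],"turn": 4,"jaw": 255}
  ]
}}

```text
clock: 8.37
position: [0.6008, 0.0263, 0.0927]
ee_rot: [-3.117, -0.248, -0.03]
force: [9.6, 4.9, -2.2]
width: 0.194
```

```bash
python3 - <<'E'
from h import *
go([.5982,.0364,.0922],13.2);st();a=snap("wrist","14")
crop(a,215,170,335,270,6,"c20.png");st()
E
```

```text
p [0.6008 0.0263 0.0927] psi 9.09 tilt [ 0.018  0.016 -1.   ] -> xyz cm [-0.1  -1.03  0.06] turn -4.11
t 8.37 F [ 9.58  4.94 -2.16] T [ 1.06 -2.54 -0.09] w 17.8
t 8.42 F [ 9.79  2.94 -2.28] T [ 0.9  -2.55 -0.13] w 17.9
```

View pics/c20.png

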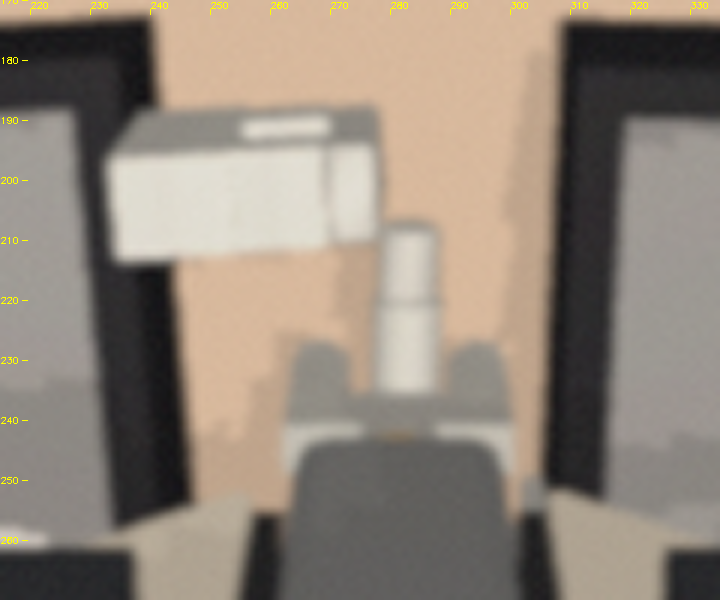

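The tip is out of the lug: its end is at (282,207), beside the lug nose at u≈277. I'll carry on another 8 mm.

Emit:
{"name": "arm_command", "arguments": {
  "deltas": [
    {"xyz": [-0.27,0.2,0.05],"turn": 1,"jaw": 255},
    {"xyz": [-0.29,0.5,0.07],"turn": 2.5,"jaw": 255},
    {"xyz": [-0.29,0.8,0.07],"turn": 4,"jaw": 255},
    {"xyz": [-0.29,0.95,0.07],"turn": 4.5,"jaw": 255},
    {"xyz": [-0.29,0.95,0.07],"turn": 4.5,"jaw": 255}
  ]
}}

```text
clock: 8.83
position: [0.6024, 0.0159, 0.0929]
ee_rot: [-3.124, -0.121, -0.039]
force: [8.1, 2.4, -2.3]
width: 0.194
```

```bash
python3 - <<'E'
from h import *
go([.5982,.0364,.0922],13.2);st();a=snap("wrist","15")
crop(a,215,170,335,270,6,"c21.png");st()
E
```

```text
p [0.6024 0.0159 0.0929] psi 4.43 tilt [ 0.024  0.016 -1.   ] -> xyz cm [-0.27 -2.07  0.1 ] turn -8.77
t 8.83 F [ 8.11  2.39 -2.33] T [ 0.45 -2.53 -0.1 ] w 17.8
t 8.88 F [ 9.65  1.96 -3.3 ] T [ 0.42 -2.49 -0.1 ] w 17.7
```

View pics/c21.png

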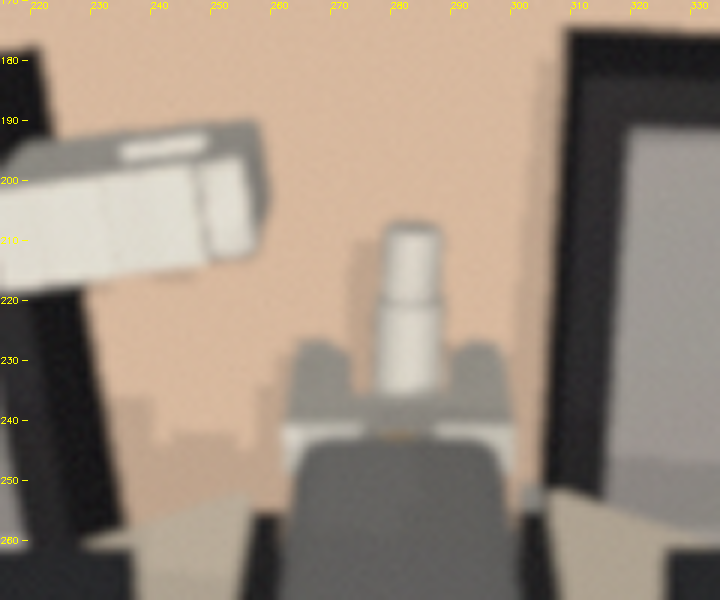

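The tip end (283,207) is well clear of the lug nose at u≈259. I'll let the bar spring out gently.

Emit:
{"name": "arm_command", "arguments": {
  "deltas": [
    {"xyz": [0.1,0,0],"turn": 0,"jaw": 255},
    {"xyz": [0.4,0,0],"turn": 0,"jaw": 255},
    {"xyz": [0.7,0,0],"turn": 0,"jaw": 255},
    {"xyz": [1.0,0,0],"turn": 0,"jaw": 255},
    {"xyz": [1.1,0,0],"turn": 0,"jaw": 255}
  ]
}}

```text
clock: 9.3
position: [0.6128, 0.0167, 0.0929]
ee_rot: [-3.124, -0.122, -0.036]
force: [0.7, 0.1, -0.6]
width: 0.196
```

```bash
python3 - <<'E'
from h import *
go([.5982,.0364,.0922],13.2);st();a=snap("wrist","16")
crop(a,215,170,335,270,6,"c22.png");st()
E
```

```text
p [0.6128 0.0167 0.0929] psi 4.46 tilt [ 0.022  0.016 -1.   ] -> xyz cm [-1.3  -2.08  0.07] turn -8.74
t 9.3 F [ 0.71  0.05 -0.6 ] T [ 0.05  0.03 -0.  ] w 18.0
t 9.35 F [ 0.2   0.13 -0.48] T [ 0.   -0.01 -0.01] w 17.8
```

View pics/c22.png

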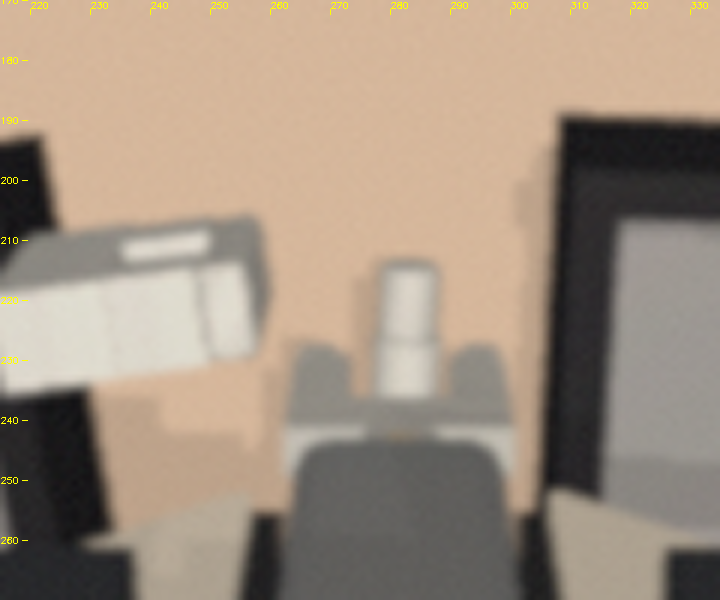

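The force is back to zero and the bar has sprung out. The fork hasn't slipped in the grip, as its tips are still at v≈227. I'll lift straight up.

Emit:
{"name": "arm_command", "arguments": {
  "deltas": [
    {"xyz": [0,0,-1.5],"turn": 0,"jaw": 255},
    {"xyz": [0.1,0,-4],"turn": 0,"jaw": 255},
    {"xyz": [0.2,0,-7.5],"turn": 0,"jaw": 255},
    {"xyz": [0.2,0,-11],"turn": 0,"jaw": 255},
    {"xyz": [0.2,0,-11],"turn": 0,"jaw": 255}
  ]
}}

```text
clock: 9.77
position: [0.6154, 0.0153, 0.2099]
ee_rot: [-3.123, -0.122, -0.051]
force: [1.7, 0.7, 0.4]
width: 0.193
```

```bash
python3 - <<'E'
from h import *
go([.598,-.323,.2],6.0);st();a=snap("wrist","17");st()
E
```

```text
p [0.6154 0.0153 0.2099] psi 4.44 tilt [ 0.032  0.017 -0.999] -> xyz cm [-4.39 33.6   0.36] turn -1.56
t 9.77 F [1.73 0.66 0.42] T [-0.01 -0.07  0.01] w 17.8
t 9.82 F [ 0.39 -0.88 -0.84] T [0.06 0.07 0.01] w 18.2
```

View pics/wrist17.png

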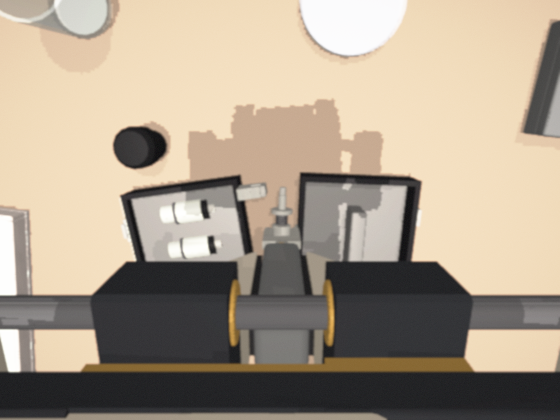

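The lid is pivoted clear and the bar is fully out, with its tip at (283,190). Now I'll return the tool.

Emit:
{"name": "arm_command", "arguments": {
  "deltas": [
    {"xyz": [-0.5,3,0],"turn": 0,"jaw": 255},
    {"xyz": [-1,7,0],"turn": 0,"jaw": 255},
    {"xyz": [-1.5,11,0],"turn": -0.5,"jaw": 255},
    {"xyz": [-2,15,0],"turn": -1,"jaw": 255},
    {"xyz": [-2.4,18.5,0],"turn": -1.5,"jaw": 255}
  ]
}}

```text
clock: 10.23
position: [0.603, -0.1738, 0.202]
ee_rot: [-3.122, -0.162, -0.042]
force: [0.3, 0.1, -0.4]
width: 0.197
```

```bash
python3 - <<'E'
from h import *
go([.598,-.323,.2],6.0);st()
E
```

```text
p [ 0.603  -0.1738  0.202 ] psi 5.91 tilt [ 0.026  0.016 -1.   ] -> xyz cm [-2.04 14.79 -0.06] turn -0.09
t 10.23 F [ 0.27  0.05 -0.39] T [-0.02  0.    0.02] w 18.1
```

Emit:
{"name": "arm_command", "arguments": {
  "deltas": [
    {"xyz": [-0.5,3.5,0],"turn": 0,"jaw": 255},
    {"xyz": [-1.1,7.5,0],"turn": 0,"jaw": 255},
    {"xyz": [-1.6,11.5,0],"turn": 0,"jaw": 255},
    {"xyz": [-1.8,14,0],"turn": 0,"jaw": 255},
    {"xyz": [-1.8,14.5,0],"turn": 0,"jaw": 255}
  ]
}}

```text
clock: 10.65
position: [0.5968, -0.3271, 0.1975]
ee_rot: [-3.126, -0.149, -0.036]
force: [-0.8, 0.2, -0.2]
width: 0.19
```

Emit:
{"name": "arm_command", "arguments": {
  "deltas": [
    {"xyz": [0,0,1],"turn": 0,"jaw": 255},
    {"xyz": [0,0,2],"turn": 0,"jaw": 255},
    {"xyz": [0,0,2.5],"turn": 0,"jaw": 255},
    {"xyz": [0,0,2.5],"turn": 0,"jaw": 255}
  ]
}}

```text
clock: 10.98
position: [0.5965, -0.324, 0.1697]
ee_rot: [-3.122, -0.153, -0.03]
force: [-0.4, 0.4, -1.1]
width: 0.192
```

```bash
python3 - <<'E'
from h import *
go([.598,-.324,.15],6.0);st();a=snap("wrist","18");crop(a,215,120,345,270,5,"c23.png");go([.598,-.324,.15],6.0);st()
E
```

```text
p [ 0.5965 -0.324   0.1697] psi 5.6 tilt [ 0.019  0.016 -1.   ] -> xyz cm [0.11 0.05 1.97] turn -0.4
t 10.98 F [-0.35  0.38 -1.05] T [0.06 0.06 0.03] w 17.7
p [ 0.5972 -0.3243  0.1709] psi 5.61 tilt [ 0.02   0.015 -1.   ] -> xyz cm [0.04 0.01 2.1 ] turn -0.39
t 11.03 F [ 0.3  -0.33  0.49] T [ 0.03  0.06 -0.  ] w 17.8
```

View pics/c23.png

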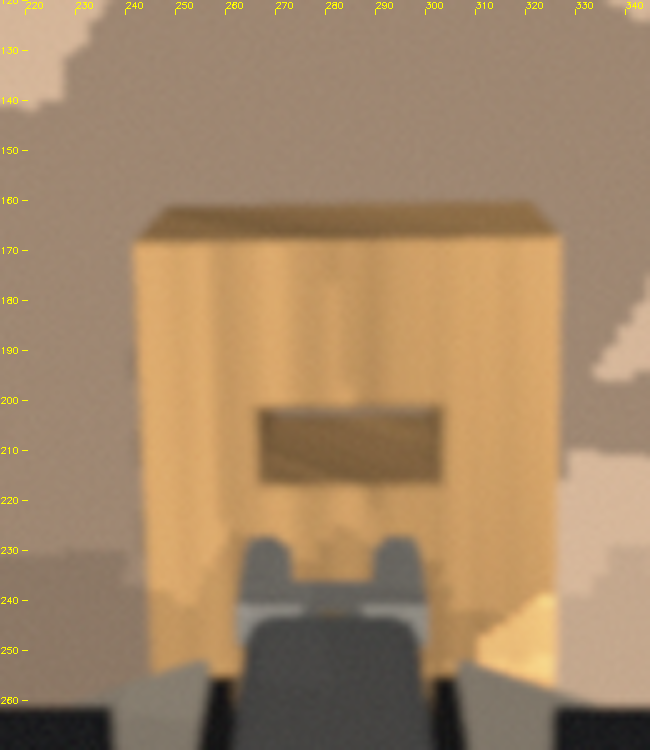

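The empty slot is clear at u 266–302, v 201–217, and the fork is in front of it at u 263–299.

```bash
python3 - <<'E'
from h import *
a=load("wrist18")
c=[onz(a,u,v,.05) for u,v in((266.5,201.5),(302.3,201.5),(301.8,217),(266.5,217))];S=np.mean(c,0);print(np.round(c,4),"slot",np.round(S,4))
T=a["cam_to_world"]
# TCP from camera pose: fixed offset in tool frame from wrist6
a6=load("wrist6")
for u,v in((268,232),(293,232),(281,241)): print(np.round(deproj(a,u,v),4))
f=(deproj(a,268,232)+deproj(a,293,232))/2
o,p,M=pose()
f=f-M@[.0025,0,0]; print("fork low centre",np.round(f,4),"TCP",np.round(p,4),M.T@(f-p)*1000)
tz=M[:,2]
# land: fork centre at z=.05 level when TCP at z ~.074 : fork point 24mm below TCP along tz
off=M@[-.0014,0,.045]  # mid blade
tgt=S-off; tgt[2]=.076; print("TCP target",np.round(tgt,4)); go(tgt,6.0)
tgt[2]=.12; tgt=tgt; go(tgt,6.0)
E
```

```text
[[ 0.603  -0.3101  0.05  ]
 [ 0.6057 -0.3374  0.05  ]
 [ 0.5935 -0.3384  0.05  ]
 [ 0.5907 -0.3112  0.05  ]] slot [ 0.5982 -0.3243  0.05  ]
[ 0.5979 -0.3147  0.111 ]
[ 0.5991 -0.3299  0.1098]
[ 0.5995 -0.3228  0.1306]
fork low centre [ 0.596  -0.3226  0.1104] TCP [ 0.5972 -0.3243  0.1709] [-2.30452595 -1.01092091 60.54420795]
TCP target [ 0.5987 -0.3248  0.076 ]
p [ 0.5972 -0.3243  0.1709] psi 5.61 tilt [ 0.02   0.015 -1.   ] -> xyz cm [-0.06  0.2   9.49] turn -0.39
p [ 0.5972 -0.3243  0.1709] psi 5.61 tilt [ 0.02   0.015 -1.   ] -> xyz cm [0.04 0.14 5.09] turn -0.39
```

Emit:
{"name": "arm_command", "arguments": {
  "deltas": [
    {"xyz": [0.05,0.15,1],"turn": -0.4,"jaw": 255},
    {"xyz": [0.05,0.15,3],"turn": -0.4,"jaw": 255},
    {"xyz": [0,0.17,5],"turn": -0.4,"jaw": 255},
    {"xyz": [-0.03,0.18,7],"turn": -0.4,"jaw": 255},
    {"xyz": [-0.03,0.18,7.5],"turn": -0.4,"jaw": 255}
  ]
}}

```text
clock: 11.45
position: [0.5971, -0.3232, 0.0924]
ee_rot: [-3.12, -0.166, -0.027]
force: [-0.1, -0.1, -0.0]
width: 0.192
```

```bash
python3 - <<'E'
from h import *
go([.5987,-.3248,.0755],6.0);st();a=snap("wrist","19");crop(a,215,150,345,270,5,"c24.png");st()
E
```

```text
p [ 0.5971 -0.3232  0.0924] psi 6.1 tilt [ 0.016  0.018 -1.   ] -> xyz cm [0.11 0.2  1.69] turn 0.1
t 11.45 F [-0.09 -0.11 -0.04] T [ 0.    0.08 -0.02] w 17.7
t 11.5 F [-0.35  0.81 -1.49] T [0.02 0.03 0.02] w 17.7
```

View pics/c24.png

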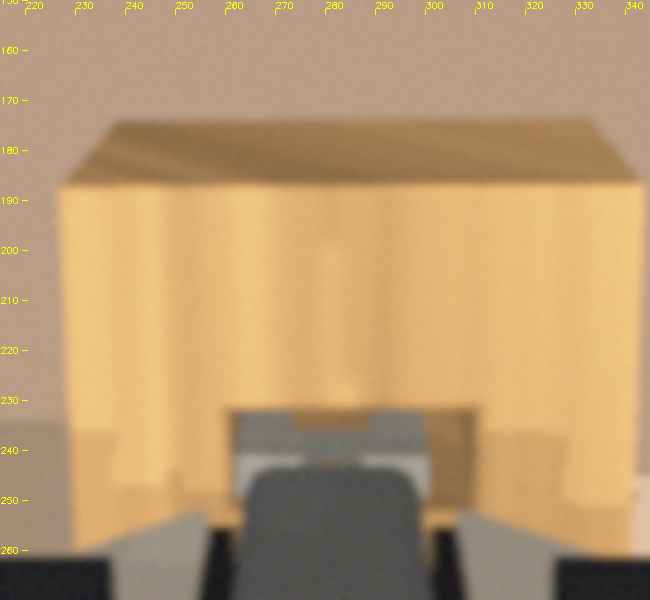

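The blade is in the slot, about 2 mm off-centre in y. I'll centre it and lower to the seat.

Emit:
{"name": "arm_command", "arguments": {
  "deltas": [
    {"xyz": [0.05,0.18,0.3],"turn": 0,"jaw": 255},
    {"xyz": [0.1,0.2,0.9],"turn": 0,"jaw": 255},
    {"xyz": [0.1,0.2,1.4],"turn": 0,"jaw": 255},
    {"xyz": [0.1,0.2,1.6],"turn": 0,"jaw": 255},
    {"xyz": [0.1,0.2,1.7],"turn": 0,"jaw": 255}
  ]
}}

```text
clock: 11.92
position: [0.5988, -0.3249, 0.0759]
ee_rot: [-3.12, -0.166, -0.027]
force: [-0.4, -0.6, -1.2]
width: 0.194
```

```bash
python3 - <<'E'
from h import *
go([.5987,-.3248,.0735],6.0);st();a=snap("wrist","20");crop(a,215,150,345,270,5,"c25.png");st()
E
```

```text
p [ 0.5988 -0.3249  0.0759] psi 6.09 tilt [ 0.016  0.018 -1.   ] -> xyz cm [-0.01 -0.01  0.24] turn 0.09
t 11.92 F [-0.37 -0.6  -1.2 ] T [-0.06  0.09 -0.01] w 17.9
t 11.97 F [-0.7   0.29 -0.78] T [ 0.01 -0.02 -0.01] w 17.8
```

View pics/c25.png

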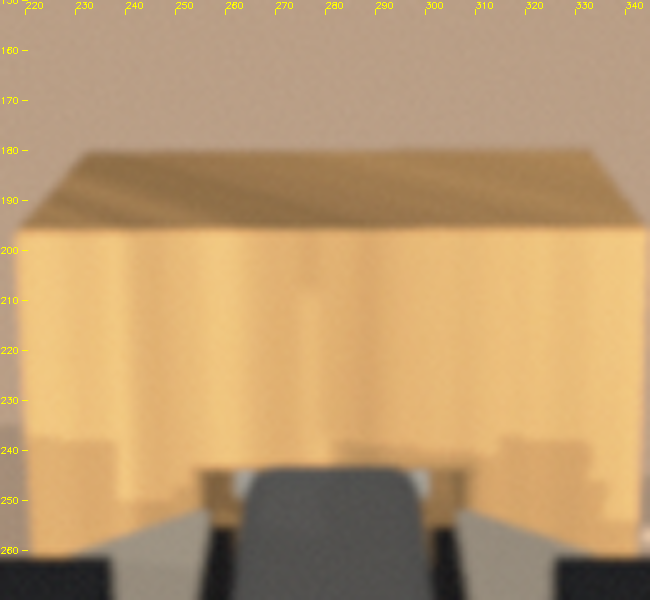

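Emit:
{"name": "arm_command", "arguments": {
  "deltas": [
    {"xyz": [0,0,0.1],"turn": 0,"jaw": 255},
    {"xyz": [0,0,0.2],"turn": 0,"jaw": 255},
    {"xyz": [0,0,0.2],"turn": 0,"jaw": 255}
  ]
}}

```text
clock: 12.22
position: [0.5991, -0.3251, 0.0751]
ee_rot: [-3.121, -0.166, -0.028]
force: [-1.7, 1.0, 6.1]
width: 0.193
```

Emit:
{"name": "arm_command", "arguments": {
  "deltas": [
    {"xyz": [0,0,0.1],"turn": 0,"jaw": 255},
    {"xyz": [0,0,0.15],"turn": 0,"jaw": 255},
    {"xyz": [0,0,0.15],"turn": 0,"jaw": 255}
  ]
}}

```text
clock: 12.47
position: [0.5992, -0.3251, 0.0751]
ee_rot: [-3.121, -0.166, -0.029]
force: [-4.1, 1.9, 8.8]
width: 0.195
```

```bash
python3 - <<'E'
from h import *
go([.5987,-.3248,.0735],6.0);st()
E
```

```text
p [ 0.5992 -0.3251  0.0751] psi 6.08 tilt [ 0.018  0.017 -1.   ] -> xyz cm [-0.05 -0.04  0.16] turn 0.08
t 12.47 F [-4.08  1.93  8.81] T [ 0.51  1.04 -0.01] w 17.9
```

It is seated, with an upward force of 9 N. I'll release.

Emit:
{"name": "arm_command", "arguments": {
  "deltas": [
    {"xyz": [0,0,-0.1],"turn": 0,"jaw": 190},
    {"xyz": [0,0,-0.1],"turn": 0,"jaw": 170},
    {"xyz": [0,0,-0.1],"turn": 0,"jaw": 120},
    {"xyz": [0,0,-0.1],"turn": 0,"jaw": 110},
    {"xyz": [0,0,-0.1],"turn": 0,"jaw": 110}
  ]
}}

```text
clock: 12.88
position: [0.5991, -0.3252, 0.0759]
ee_rot: [-3.121, -0.166, -0.029]
force: [0.2, 0.5, 0.1]
width: 0.496
```

```bash
python3 - <<'E'
from h import *
go([.5987,-.3248,.2],6.0);st();a=snap("wrist","21");b=snap("side","21");crop(b,310,330,430,420,6,"c26.png")
E
```

```text
p [ 0.5991 -0.3252  0.0759] psi 6.08 tilt [ 0.018  0.017 -1.   ] -> xyz cm [  0.2   -0.23 -12.41] turn 0.08
t 12.88 F [0.15 0.54 0.15] T [0.06 0.02 0.02] w 45.6
```

View pics/wrist21.png

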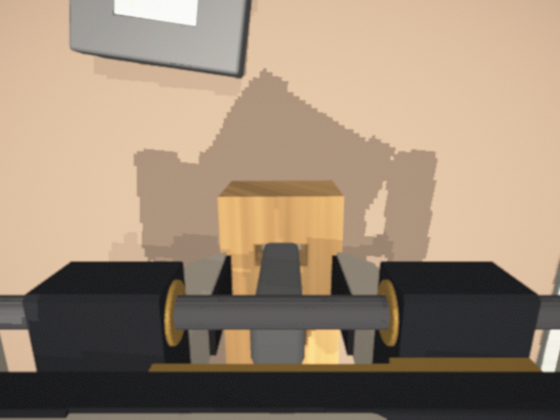

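The handle stands free and upright between the open fingers. I'll lift straight up.

Emit:
{"name": "arm_command", "arguments": {
  "deltas": [
    {"xyz": [0,0,-1.5],"turn": 0,"jaw": 110},
    {"xyz": [0.1,-0.1,-4.5],"turn": 0,"jaw": 110},
    {"xyz": [0.1,-0.15,-8],"turn": 0,"jaw": 110},
    {"xyz": [0.2,-0.2,-11],"turn": 0,"jaw": 110},
    {"xyz": [0.2,-0.2,-12.5],"turn": 0,"jaw": 110}
  ]
}}

```text
clock: 13.4
position: [0.6002, -0.3256, 0.2053]
ee_rot: [-3.123, -0.166, -0.036]
force: [0.3, -0.2, 0.9]
width: 0.575
```

Emit:
{"name": "arm_command", "arguments": {
  "deltas": [
    {"xyz": [-0.5,-3,0],"turn": 0,"jaw": 110},
    {"xyz": [-1,-7,0],"turn": 0,"jaw": 110},
    {"xyz": [-2,-11,0],"turn": 0,"jaw": 110},
    {"xyz": [-3,-15,0],"turn": 0,"jaw": 110},
    {"xyz": [-4,-17,0],"turn": 0.5,"jaw": 110}
  ]
}}

```text
clock: 13.82
position: [0.5416, -0.1552, 0.2065]
ee_rot: [-3.121, -0.16, -0.036]
force: [0.5, 1.0, 0.4]
width: 0.57
```

```bash
python3 - <<'E'
from h import *
go([.52,-.05,.24],4);st();a=snap("wrist","22");b=snap("side","22");crop(b,220,180,440,420,3,"c26.png")
go([.52,-.05,.24],4)
E
```

```text
p [ 0.5416 -0.1552  0.2065] psi 5.87 tilt [ 0.022  0.017 -1.   ] -> xyz cm [ -1.   -10.73  -3.21] turn 1.87
t 13.82 F [0.46 1.03 0.38] T [0.09 0.05 0.02] w 52.4
p [ 0.5411 -0.1559  0.2068] psi 5.91 tilt [ 0.022  0.017 -1.   ] -> xyz cm [ -0.93 -10.8   -3.19] turn 1.91
```

View pics/c26.png

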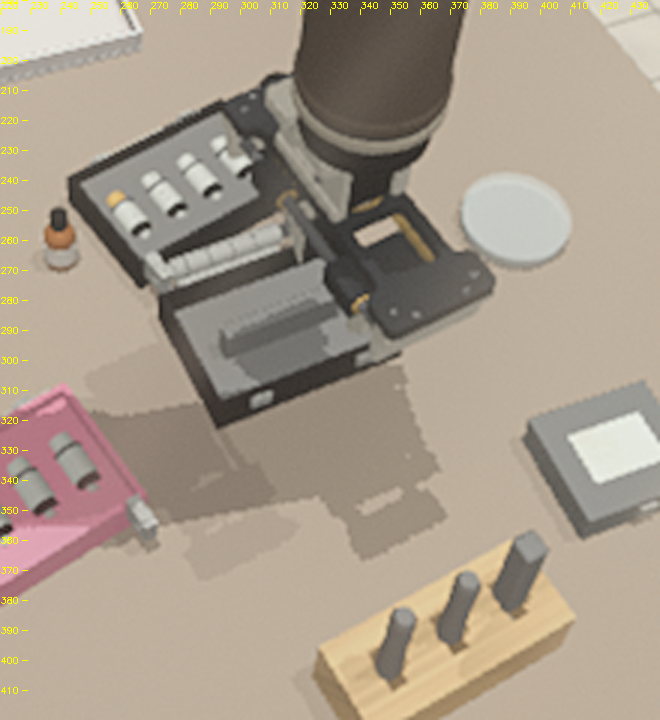

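View pics/wrist22.png

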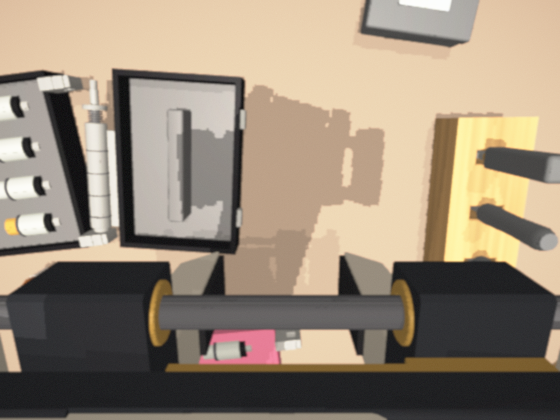

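The fork stands upright in its slot (side crop). In wrist22 the ridge runs from about (178,109) to (179,221). I'll enlarge it.

```bash
python3 - <<'E'
from h import *
a=load("wrist22");crop(a,75,60,255,260,3,"c27.png")
E
```

```text
(no output)
```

View pics/c27.png

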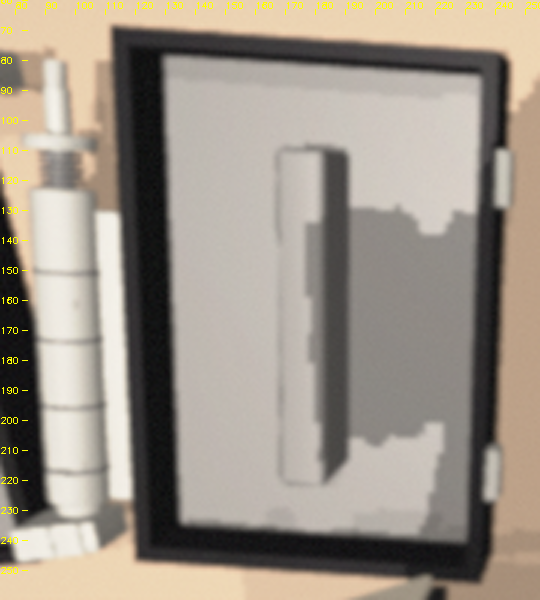

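Emit:
{"name": "arm_command", "arguments": {
  "deltas": [
    {"xyz": [-0.3,-3,0],"turn": 0.5,"jaw": 120},
    {"xyz": [-0.5,-6,0],"turn": 1,"jaw": 120},
    {"xyz": [-0.7,-8.5,0],"turn": 1.5,"jaw": 120},
    {"xyz": [-0.7,-9.5,0],"turn": 1.9,"jaw": 120},
    {"xyz": [-0.7,-9.5,0],"turn": 1.9,"jaw": 120}
  ]
}}

```text
clock: 14.33
position: [0.5245, -0.0597, 0.2083]
ee_rot: [-3.122, -0.115, -0.035]
force: [-0.5, -0.5, -0.6]
width: 0.53
```

```bash
python3 - <<'E'
from h import *
a=snap("wrist","23");crop(a,180,60,400,260,3,"c28.png");go([.55,-.05,.24],4)
E
```

```text
p [ 0.5247 -0.0618  0.2082] psi 4.11 tilt [ 0.022  0.017 -1.   ] -> xyz cm [ 2.68 -1.04 -3.1 ] turn 0.11
```

View pics/c28.png

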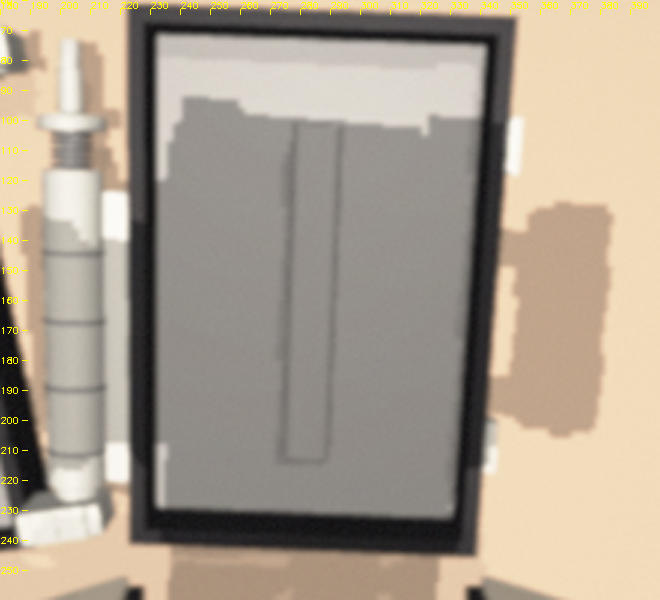

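```bash
python3 - <<'E'
from h import *
a=load("wrist22");b=load("wrist23")
A=[(167.3,109.3),(182.7,109.5),(182.7,221.3),(168,221.3)];B=[(279,100.7),(294.3,100.7),(289,214.1),(275.3,214.3)]
P=[]
for x,y in zip(A,B):
    p,r=tri([(a,*x),(b,*y)]);P.append(p);print(np.round(p,4),r)
P=np.array(P);print("tri centre",P.mean(0).round(4))
for c,q in((a,A),(b,B)):
    Q=np.array([onz(c,*x,.038) for x in q]);m=Q.mean(0);d1=Q[0]-Q[3];d2=Q[1]-Q[2]
    print("z38",m.round(4),"yaw",np.degrees(np.arctan2(d1[1],d1[0])).round(2),np.degrees(np.arctan2(d2[1],d2[0])).round(2),np.linalg.norm(d1).round(4),np.linalg.norm(Q[0]-Q[1]).round(4))
# lid outer edge yaw in wrist23 : left outer edge line top z=.032 inner? 
for q in(((235.3+0,0),),): pass
print("lug plain / boss", np.round(onz(b,200,224,.032),4))
L=[onz(b,180+55/3,60+170/3,.041),onz(b,180+57/3,60+460/3,.041)];mL=[onz(b,180+44/3,60+172/3,.036),onz(b,180+50/3,60+480/3,.036)]
print("barrel",np.round(L,4),np.degrees(np.arctan2(*(L[0]-L[1])[[1,0]])))
E
```

```text
[ 0.6084 -0.0488  0.0395] [[0.0, 0.3], [-0.0, -0.3]]
[ 0.6094 -0.0617  0.0388] [[0.1, 0.4], [-0.0, -0.4]]
[ 0.5104 -0.0648  0.0376] [[0.0, 0.5], [-0.0, -0.5]]
[ 0.5102 -0.0524  0.0412] [[0.0, 0.4], [-0.0, -0.4]]
tri centre [ 0.5596 -0.0569  0.0393]
z38 [ 0.5597 -0.0565  0.038 ] yaw 1.82 2.04 0.0991 0.0131
z38 [ 0.5591 -0.057   0.038 ] yaw 2.1 1.84 0.0993 0.0129
lug plain / boss [0.4927 0.0175 0.032 ]
barrel [[0.5902 0.0186 0.041 ]
 [0.5054 0.0166 0.041 ]] 1.3678028989430249
```

The ridge centre is (0.5595,-0.0568), with its top at z=0.039 (expected 0.038) and yaw 1.95°. It measures 99 x 13 mm, so all of it is consistent. I'll position above it.

```bash
python3 - <<'E'
from h import *
go([.5595,-.0568,.07],1.95);go([.5595,-.0568,.0105],1.95)
E
```

```text
p [ 0.5247 -0.0618  0.2082] psi 4.11 tilt [ 0.022  0.017 -1.   ] -> xyz cm [ 3.19 -0.04 13.9 ] turn 2.16
p [ 0.5247 -0.0618  0.2082] psi 4.11 tilt [ 0.022  0.017 -1.   ] -> xyz cm [ 3.05  0.05 19.85] turn 2.16
```

Emit:
{"name": "arm_command", "arguments": {
  "deltas": [
    {"xyz": [1.5,0,3],"turn": 1,"jaw": 122},
    {"xyz": [3.2,0,6.5],"turn": 2.1,"jaw": 122},
    {"xyz": [3.2,0,10],"turn": 2.1,"jaw": 122},
    {"xyz": [3.2,0,13],"turn": 2.1,"jaw": 122},
    {"xyz": [3.2,0,13],"turn": 2.1,"jaw": 122}
  ]
}}

```text
clock: 14.8
position: [0.5561, -0.0595, 0.0733]
ee_rot: [-3.125, -0.052, -0.021]
force: [-0.6, 0.6, 0.3]
width: 0.525
```

```bash
python3 - <<'E'
from h import *
go([.5595,-.0568,.0105],1.95);st();snap("wrist","24");go([.5595,-.0568,.0105],1.95)
E
```

```text
p [ 0.5561 -0.0595  0.0733] psi 1.9 tilt [ 0.013  0.016 -1.   ] -> xyz cm [ 0.27 -0.16  6.29] turn -0.05
t 14.8 F [-0.58  0.58  0.35] T [0.04 0.12 0.01] w 48.3
p [ 0.5574 -0.0593  0.0763] psi 1.91 tilt [ 0.016  0.016 -1.   ] -> xyz cm [ 0.11 -0.14  6.59] turn -0.04
```

View pics/wrist24.png

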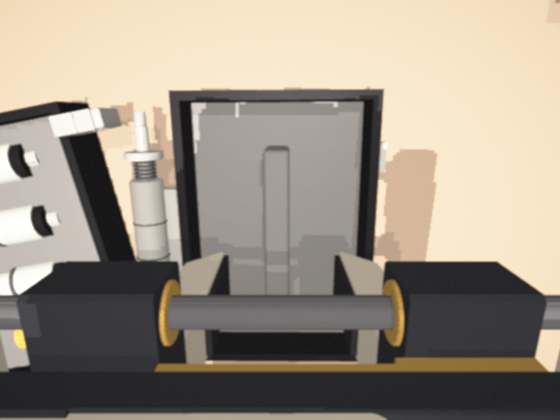

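Emit:
{"name": "arm_command", "arguments": {
  "deltas": [
    {"xyz": [0.1,-0.14,1.5],"turn": 0,"jaw": 122},
    {"xyz": [0.1,-0.14,3.5],"turn": 0,"jaw": 122},
    {"xyz": [0.1,-0.14,5.2],"turn": 0,"jaw": 122},
    {"xyz": [0.1,-0.14,6.2],"turn": 0,"jaw": 122},
    {"xyz": [0.1,-0.14,6.4],"turn": 0,"jaw": 122}
  ]
}}

```text
clock: 15.27
position: [0.5597, -0.0579, 0.0125]
ee_rot: [-3.126, -0.051, -0.025]
force: [-0.5, 0.7, -1.2]
width: 0.52
```

```bash
python3 - <<'E'
from h import *
go([.5595,-.0568,.0105],1.95);st();snap("wrist","25");go([.5595,-.0568,.0105],1.95);st()
E
```

```text
p [ 0.5597 -0.0579  0.0125] psi 1.85 tilt [ 0.016  0.016 -1.   ] -> xyz cm [-0.02 -0.11  0.2 ] turn -0.1
t 15.27 F [-0.48  0.69 -1.25] T [-0.02  0.07 -0.03] w 47.9
p [ 0.5598 -0.0577  0.0129] psi 1.86 tilt [ 0.016  0.016 -1.   ] -> xyz cm [-0.03 -0.09  0.24] turn -0.09
t 15.32 F [-0.22 -0.26 -0.28] T [-0.02  0.   -0.  ] w 47.9
```

View pics/wrist25.png

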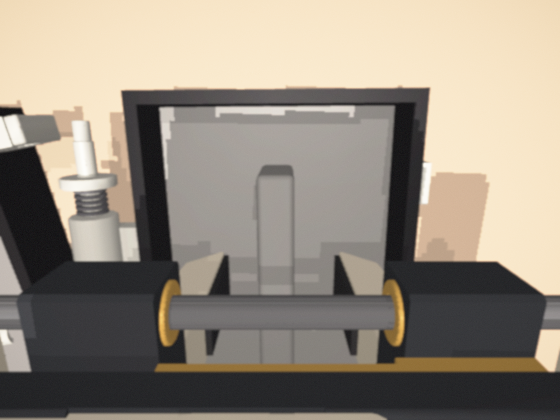

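The fingers (223 and 340) are inside the shell around the ridge (u 258–294). I'll close.

Emit:
{"name": "arm_command", "arguments": {
  "deltas": [
    {"xyz": [0,-0.1,0.1],"turn": 0,"jaw": 190},
    {"xyz": [0,-0.1,0.1],"turn": 0,"jaw": 210},
    {"xyz": [0,-0.1,0.1],"turn": 0,"jaw": 230},
    {"xyz": [0,-0.1,0.1],"turn": 0,"jaw": 255},
    {"xyz": [0,-0.1,0.1],"turn": 0,"jaw": 255}
  ],
  "force": 45
}}

```text
clock: 15.73
position: [0.5601, -0.0567, 0.0124]
ee_rot: [-3.126, -0.051, -0.027]
force: [0.1, -0.0, 0.7]
width: 0.208
```

Emit:
{"name": "arm_command", "arguments": {
  "deltas": [
    {"xyz": [0,0,0],"turn": 0,"jaw": 255},
    {"xyz": [0,0,0],"turn": 0,"jaw": 255},
    {"xyz": [0,0,0],"turn": 0,"jaw": 255}
  ]
}}

```text
clock: 15.98
position: [0.5602, -0.0568, 0.0127]
ee_rot: [-3.126, -0.051, -0.027]
force: [-1.9, -0.2, 5.3]
width: 0.147
```

```bash
python3 - <<'E'
from h import *
go([.5595,-.0568,.0105],1.95);st();snap("wrist","26");st()
E
```

```text
p [ 0.5602 -0.0568  0.0127] psi 1.88 tilt [ 0.017  0.015 -1.   ] -> xyz cm [-0.07  0.    0.22] turn -0.07
t 15.98 F [-1.9  -0.18  5.3 ] T [-0.41  0.38  0.03] w 13.6
t 16.03 F [-1.63 -0.02  5.76] T [-0.41  0.41  0.04] w 14.0
```

View pics/wrist26.png

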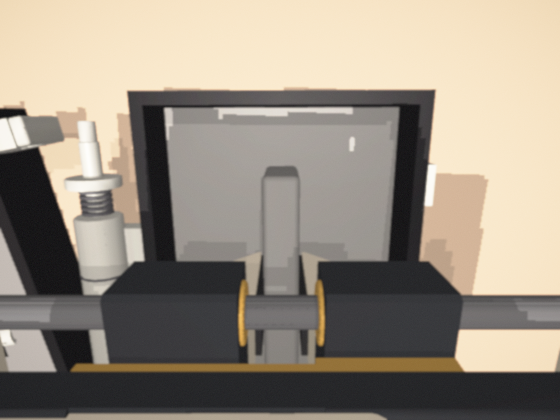

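The ridge is gripped at a width of 14 mm. I'll slide the lid 16 mm along its +x.

Emit:
{"name": "arm_command", "arguments": {
  "deltas": [
    {"xyz": [0.2,0,-0.05],"turn": 0,"jaw": 255},
    {"xyz": [0.5,0,-0.05],"turn": 0,"jaw": 255},
    {"xyz": [0.9,0,-0.05],"turn": 0,"jaw": 255},
    {"xyz": [1.3,0,-0.05],"turn": 0,"jaw": 255},
    {"xyz": [1.7,0,-0.05],"turn": 0,"jaw": 255}
  ]
}}

```text
clock: 16.45
position: [0.5777, -0.0561, 0.0132]
ee_rot: [-3.126, -0.051, -0.027]
force: [-1.0, 0.6, -3.1]
width: 0.146
```

```bash
python3 - <<'E'
from h import *
go([.5602,-.0568,.0127],1.88);st();snap("side","27");b=snap("scene","27");crop(load("side27"),220,180,400,340,4,"c29.png");st();go([.5602,-.0568,.0127],1.88);crop(b,165,155,295,255,5,"c30.png")
E
```

```text
p [ 0.5777 -0.0561  0.0132] psi 1.88 tilt [ 0.017  0.016 -1.   ] -> xyz cm [-1.75  0.01  0.02] turn -0.0
t 16.45 F [-1.    0.57 -3.07] T [-0.04  0.07 -0.02] w 13.4
t 16.55 F [ 0.68 -0.18 -3.12] T [-0.07  0.04 -0.02] w 13.6
p [ 0.5783 -0.056   0.0133] psi 1.88 tilt [ 0.018  0.016 -1.   ] -> xyz cm [-1.81  0.02  0.03] turn 0.0
```

View pics/c29.png

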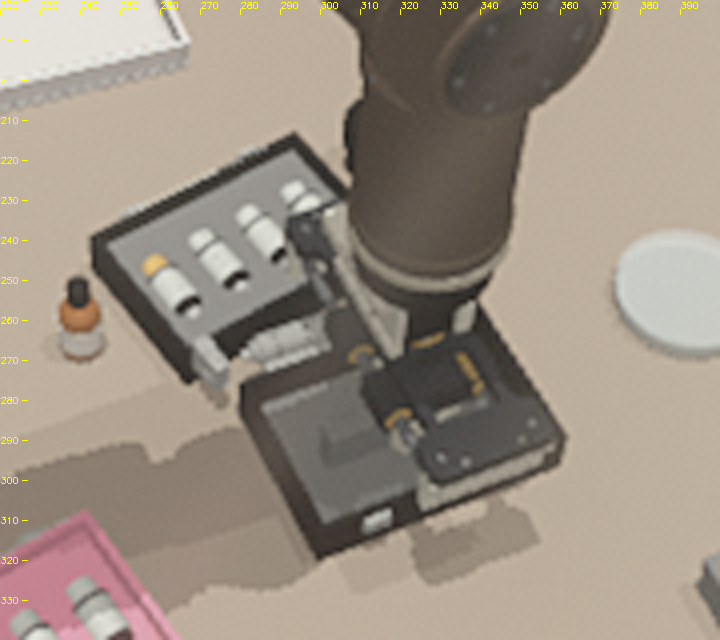

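View pics/c30.png

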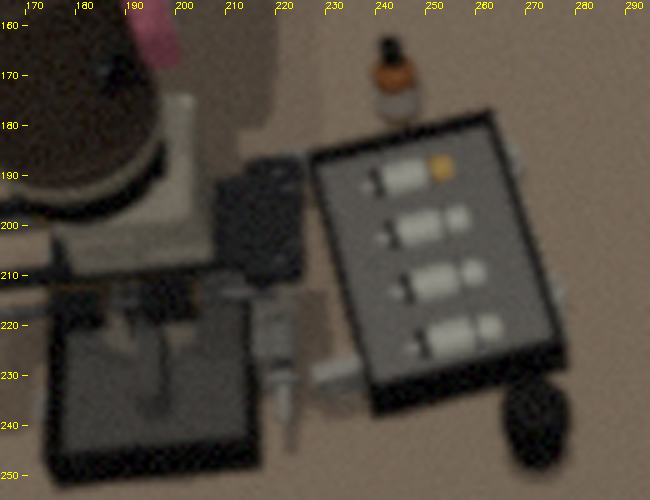

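The pin is out of the plain lug: there is a gap at side (280,268), and the tool already bears about 3 N, the lid's weight. I'll lift.

Emit:
{"name": "arm_command", "arguments": {
  "deltas": [
    {"xyz": [0,0,-1],"turn": 0,"jaw": 255},
    {"xyz": [0.1,0.1,-3],"turn": 0,"jaw": 255},
    {"xyz": [0.2,0.2,-6.5],"turn": 0,"jaw": 255},
    {"xyz": [0.2,0.2,-10],"turn": 0,"jaw": 255},
    {"xyz": [0.2,0.2,-13],"turn": 0,"jaw": 255}
  ]
}}

```text
clock: 16.97
position: [0.578, -0.06, 0.146]
ee_rot: [-3.126, -0.052, -0.03]
force: [0.9, 0.6, -3.3]
width: 0.147
```

```bash
python3 - <<'E'
from h import *
st();b=snap("side","28");crop(b,150,130,400,340,3,"c31.png");go([.46,.375,.16],-4);s=load("scene0");crop(s,300,130,405,225,7,"c32.png");st()
E
```

```text
t 16.97 F [ 0.88  0.56 -3.27] T [-0.05  0.01 -0.05] w 13.6
p [ 0.5811 -0.0602  0.1519] psi 1.87 tilt [ 0.027  0.015 -1.   ] -> xyz cm [-10.65 -43.9   -0.47] turn 5.87
t 17.02 F [1.67 0.12 1.91] T [-0.05 -0.14 -0.01] w 13.8
```

View pics/c31.png

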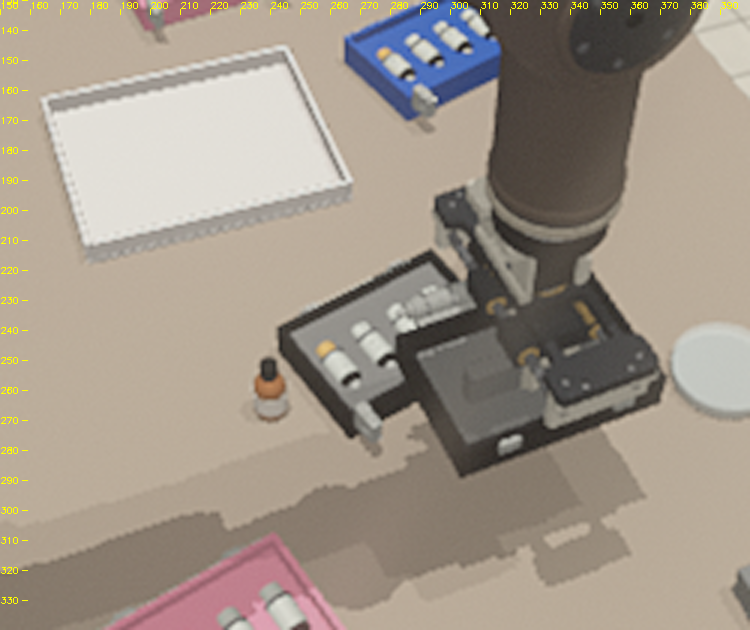

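View pics/c32.png

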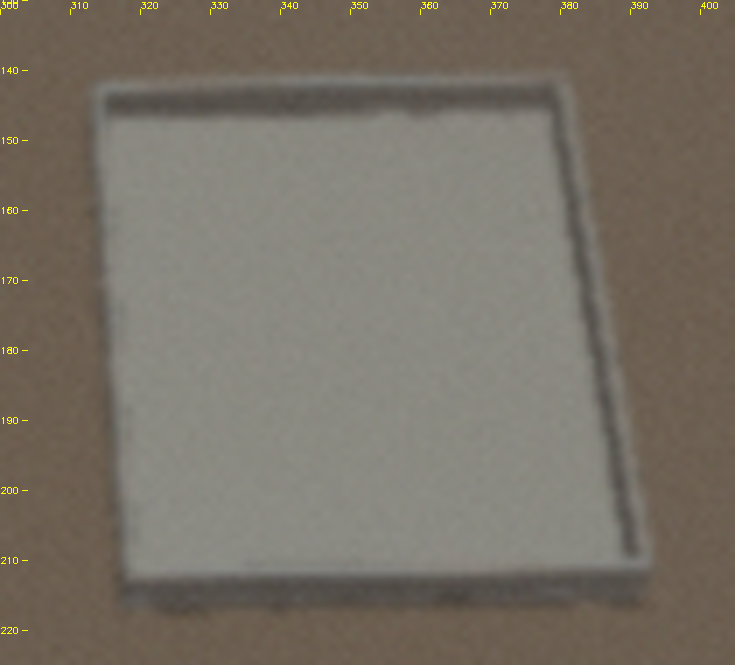

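The lid hangs level and clear of the case. The tray rim corners are at side (164,163), (246,145), (267,191), (178,212) and scene (313.5,142), (380.5,141), (392.5,211), (317,212.5).

```bash
python3 - <<'E'
from h import *
s=load("scene0");b=load("side28")
S=[(313.5,142),(380.5,141),(392.5,211),(317.3,212.3)];B=[(178.3,211.7),(164.3,162.7),(245.7,145.3),(267.3,191)]
Q=np.array([onz(s,*x,.025) for x in S]);W=np.array([onz(b,*x,.025) for x in B])
for n,X in(("scene",Q),("side",W)):
    print(n,X.round(4).tolist(),"c",X.mean(0).round(4),[round(float(np.linalg.norm(X[i]-X[(i+1)%4])),4) for i in range(4)],"yaw",[np.degrees(np.arctan2(*(X[j]-X[i])[[1,0]])).round(1) for i,j in((0,3),(1,2))])
for x,y in zip(S,B): print(tri([(s,*x),(b,*y)])[0].round(4))
c=(Q.mean(0)+W.mean(0))/2;psi=np.radians(-7.5);t=c[:2]+np.array([-np.sin(psi),np.cos(psi)])*-.0125
print(c,t);go([*t,.16],-7)
E
```

```text
scene [[0.3324, 0.2896, 0.025], [0.3424, 0.4909, 0.025], [0.5875, 0.479, 0.025], [0.5784, 0.2757, 0.025]] c [0.4602 0.3838 0.025 ] [0.2015, 0.2455, 0.2035, 0.2464] yaw [np.float64(-3.2), np.float64(-2.8)]
side [[0.3284, 0.2855, 0.025], [0.3396, 0.4862, 0.025], [0.5855, 0.4748, 0.025], [0.5753, 0.2718, 0.025]] c [0.4572 0.3796 0.025 ] [0.201, 0.2462, 0.2032, 0.2473] yaw [np.float64(-3.2), np.float64(-2.7)]
[0.3288 0.2901 0.0204]
[0.3397 0.4917 0.0209]
[0.5864 0.4794 0.0219]
[0.5766 0.2758 0.0212]
[0.45869924 0.38170526 0.025     ] [0.45706767 0.3693122 ]
p [ 0.5811 -0.0602  0.1519] psi 1.87 tilt [ 0.027  0.015 -1.   ] -> xyz cm [-10.97 -43.34  -0.49] turn 8.87
```

Emit:
{"name": "arm_command", "arguments": {
  "deltas": [
    {"xyz": [-0.7,-3,-0.3],"turn": 0.5,"jaw": 255},
    {"xyz": [-1.6,-6.5,-0.5],"turn": 1,"jaw": 255},
    {"xyz": [-2.5,-10,-0.5],"turn": 1.5,"jaw": 255},
    {"xyz": [-3.4,-13.5,-0.5],"turn": 2,"jaw": 255},
    {"xyz": [-4.3,-17,-0.5],"turn": 2.5,"jaw": 255}
  ]
}}

```text
clock: 17.43
position: [0.5315, 0.1095, 0.1588]
ee_rot: [-3.126, 0.018, -0.043]
force: [-0.1, 0.5, -2.9]
width: 0.148
```

Emit:
{"name": "arm_command", "arguments": {
  "deltas": [
    {"xyz": [-0.7,-3.5,0],"turn": 0.5,"jaw": 255},
    {"xyz": [-1.4,-7,0],"turn": 1,"jaw": 255},
    {"xyz": [-2.1,-10.5,0],"turn": 1.5,"jaw": 255},
    {"xyz": [-2.8,-14,0],"turn": 2,"jaw": 255},
    {"xyz": [-3.5,-16.5,0],"turn": 2.4,"jaw": 255}
  ]
}}

```text
clock: 17.85
position: [0.4971, 0.2786, 0.1611]
ee_rot: [-3.122, 0.08, -0.043]
force: [0.9, 0.5, -3.0]
width: 0.15
```

```bash
python3 - <<'E'
from h import *
st();go([.458,.3692,.06],-3)
E
```

```text
t 17.85 F [ 0.89  0.52 -3.01] T [-0.04  0.07  0.02] w 13.8
p [0.4971 0.2786 0.1611] psi -2.96 tilt [ 0.028  0.017 -0.999] -> xyz cm [-4.64 -8.66 10.15] turn 0.04
```

Emit:
{"name": "arm_command", "arguments": {
  "deltas": [
    {"xyz": [-1.4,-2.8,0],"turn": 0,"jaw": 255},
    {"xyz": [-2.8,-5.6,0],"turn": 0,"jaw": 255},
    {"xyz": [-4,-8,0],"turn": 0,"jaw": 255},
    {"xyz": [-4.3,-8.7,0],"turn": 0,"jaw": 255},
    {"xyz": [-4.3,-8.7,0],"turn": 0,"jaw": 255}
  ]
}}

```text
clock: 18.27
position: [0.4564, 0.3708, 0.1618]
ee_rot: [-3.121, 0.072, -0.042]
force: [0.2, -0.2, -3.6]
width: 0.147
```

```bash
python3 - <<'E'
from h import *
st();b=snap("side","29");s=snap("scene","29");crop(s,290,120,410,230,6,"c33.png");crop(b,130,80,300,230,4,"c34.png");go([.458,.3692,.06],-3)
E
```

```text
t 18.27 F [ 0.21 -0.16 -3.62] T [-0.05  0.01 -0.05] w 13.5
p [0.4587 0.3669 0.1616] psi -2.95 tilt [ 0.028  0.016 -0.999] -> xyz cm [-0.36 -0.04 10.15] turn 0.05
```

View pics/c33.png

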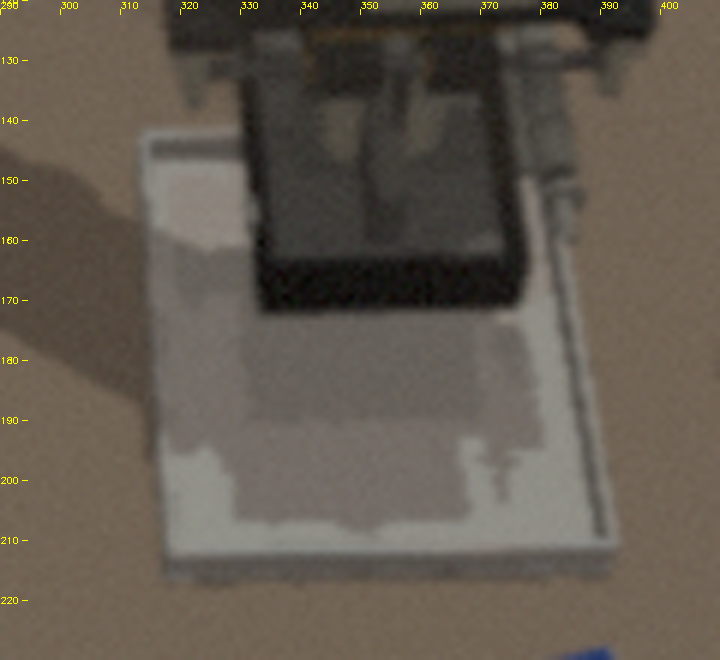

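View pics/c34.png

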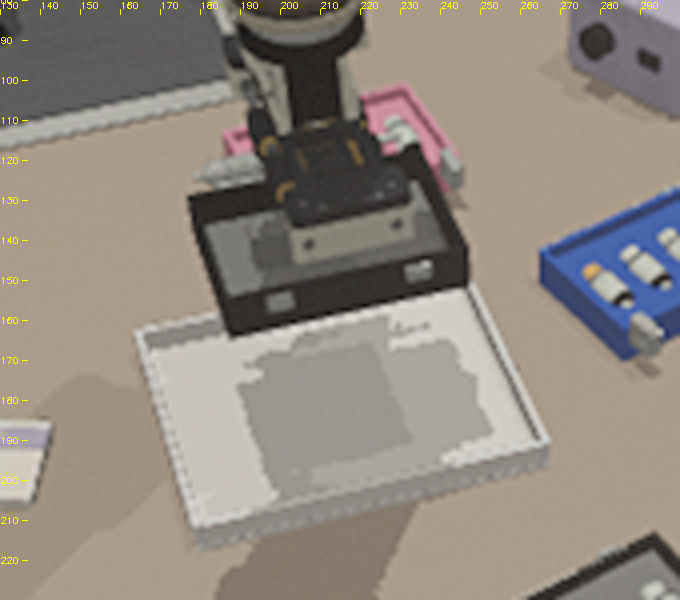

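Emit:
{"name": "arm_command", "arguments": {
  "deltas": [
    {"xyz": [-0.1,0,3],"turn": 0,"jaw": 255},
    {"xyz": [-0.2,0,6],"turn": 0,"jaw": 255},
    {"xyz": [-0.3,0,9],"turn": 0,"jaw": 255},
    {"xyz": [-0.4,0,11],"turn": 0,"jaw": 255},
    {"xyz": [-0.4,0,11.5],"turn": 0,"jaw": 255}
  ]
}}

```text
clock: 18.78
position: [0.4572, 0.3653, 0.0432]
ee_rot: [-3.128, 0.084, -0.038]
force: [-0.5, -0.3, -3.9]
width: 0.149
```

```bash
python3 - <<'E'
from h import *
st();b=snap("side","30");s=snap("scene","30");crop(s,290,120,410,230,6,"c35.png");crop(b,130,80,300,230,4,"c36.png");go([.458,.3692,.018],-3)
E
```

```text
t 18.78 F [-0.51 -0.34 -3.94] T [-0.09  0.16 -0.01] w 13.7
p [0.4583 0.3671 0.0458] psi -3.06 tilt [ 0.027  0.014 -1.   ] -> xyz cm [-0.12 -0.17  2.79] turn -0.06
```

View pics/c35.png

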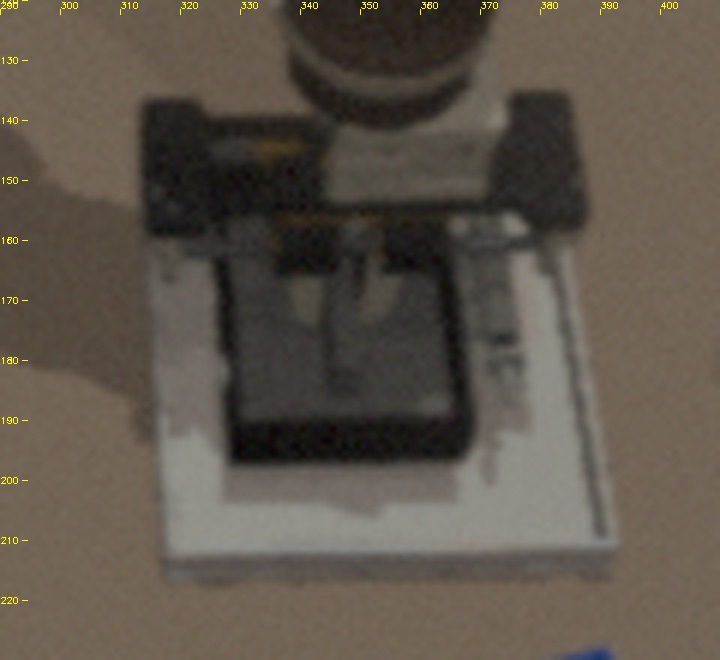

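View pics/c36.png

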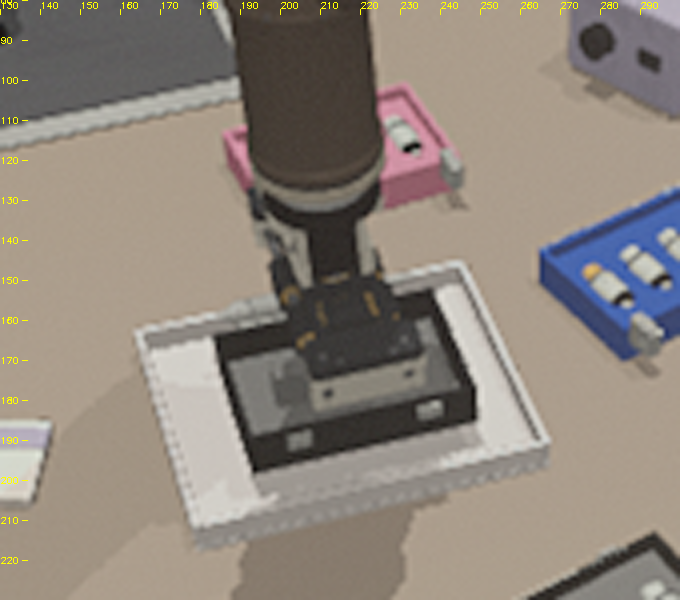

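The lid is inside the tray walls with margin on all sides. I'll lower slowly.

Emit:
{"name": "arm_command", "arguments": {
  "deltas": [
    {"xyz": [0,-0.1,0.8],"turn": 0,"jaw": 255},
    {"xyz": [-0.1,-0.15,1.6],"turn": 0,"jaw": 255},
    {"xyz": [-0.1,-0.15,2.1],"turn": 0,"jaw": 255},
    {"xyz": [-0.1,-0.15,2.3],"turn": 0,"jaw": 255},
    {"xyz": [-0.1,-0.15,2.3],"turn": 0,"jaw": 255}
  ]
}}

```text
clock: 19.3
position: [0.4579, 0.3688, 0.0226]
ee_rot: [-3.126, 0.083, -0.041]
force: [-0.1, 0.2, -2.9]
width: 0.15
```

Emit:
{"name": "arm_command", "arguments": {
  "deltas": [
    {"xyz": [0,0,0.1],"turn": 0,"jaw": 255},
    {"xyz": [0,0,0.2],"turn": 0,"jaw": 255},
    {"xyz": [0,0,0.2],"turn": 0,"jaw": 255}
  ]
}}

```text
clock: 19.55
position: [0.4579, 0.369, 0.0206]
ee_rot: [-3.126, 0.083, -0.041]
force: [-0.4, 0.1, -3.3]
width: 0.149
```

```bash
python3 - <<'E'
from h import *
st();go([.458,.3692,.018],-3)
E
```

```text
t 19.55 F [-0.38  0.12 -3.34] T [-0.08  0.06  0.03] w 13.7
p [0.4579 0.369  0.0206] psi -3.04 tilt [ 0.027  0.014 -1.   ] -> xyz cm [-0.   -0.02  0.27] turn -0.04
```

Emit:
{"name": "arm_command", "arguments": {
  "deltas": [
    {"xyz": [0,0,0.1],"turn": 0,"jaw": 255},
    {"xyz": [0,0,0.15],"turn": 0,"jaw": 255},
    {"xyz": [0,0,0.15],"turn": 0,"jaw": 255}
  ]
}}

```text
clock: 19.8
position: [0.458, 0.369, 0.0191]
ee_rot: [-3.126, 0.083, -0.041]
force: [-0.4, -0.7, -3.0]
width: 0.149
```

Emit:
{"name": "arm_command", "arguments": {
  "deltas": [
    {"xyz": [0,0,0.1],"turn": 0,"jaw": 255},
    {"xyz": [0,0,0.15],"turn": 0,"jaw": 255},
    {"xyz": [0,0,0.15],"turn": 0,"jaw": 255}
  ]
}}

```text
clock: 20.05
position: [0.4583, 0.3692, 0.018]
ee_rot: [-3.125, 0.083, -0.042]
force: [-0.4, -0.1, 2.1]
width: 0.147
```

```bash
python3 - <<'E'
from h import *
st();go([.458,.3692,.018],-3)
E
```

```text
t 20.05 F [-0.43 -0.13  2.14] T [-0.37  0.51 -0.03] w 13.5
p [0.4583 0.3692 0.018 ] psi -3.05 tilt [ 0.027  0.014 -1.   ] -> xyz cm [-0.03  0.   -0.  ] turn -0.05
```

It touches down at z=0.018, exactly as predicted. I'll settle it and release gently.

Emit:
{"name": "arm_command", "arguments": {
  "deltas": [
    {"xyz": [0,0,0.1],"turn": 0,"jaw": 255},
    {"xyz": [0,0,0.1],"turn": 0,"jaw": 255}
  ],
  "force": 15
}}

```text
clock: 20.22
position: [0.4583, 0.3694, 0.0175]
ee_rot: [-3.125, 0.083, -0.042]
force: [-1.5, -1.2, 6.2]
width: 0.152
```

Emit:
{"name": "arm_command", "arguments": {
  "deltas": [
    {"xyz": [0,0,0],"turn": 0,"jaw": 205},
    {"xyz": [0,0,0],"turn": 0,"jaw": 190},
    {"xyz": [0,0,0],"turn": 0,"jaw": 160},
    {"xyz": [0,0,0],"turn": 0,"jaw": 130},
    {"xyz": [0,0,0],"turn": 0,"jaw": 130}
  ]
}}

```text
clock: 20.63
position: [0.4584, 0.3694, 0.0174]
ee_rot: [-3.125, 0.083, -0.042]
force: [0.2, -0.2, 0.8]
width: 0.424
```

```bash
python3 - <<'E'
from h import *
st();snap("wrist","31");st()
E
```

```text
t 20.63 F [ 0.16 -0.17  0.82] T [ 0.01  0.09 -0.05] w 39.0
t 20.68 F [-0.07 -0.52 -0.22] T [ 0.02  0.06 -0.01] w 42.0
```

View pics/wrist31.png

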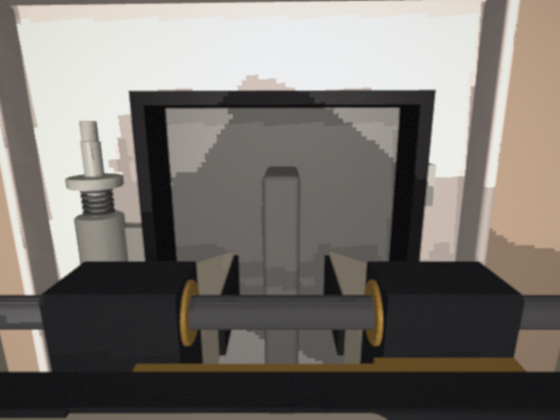

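The lid is released in the tray. I'll lift out straight and check.

Emit:
{"name": "arm_command", "arguments": {
  "deltas": [
    {"xyz": [0,0,-1.5],"turn": 0,"jaw": 130},
    {"xyz": [0.1,0,-4.5],"turn": 0,"jaw": 130},
    {"xyz": [0.2,0,-8],"turn": 0,"jaw": 130},
    {"xyz": [0.3,0,-12],"turn": 0,"jaw": 130},
    {"xyz": [0.4,0,-15],"turn": 0,"jaw": 130}
  ]
}}

```text
clock: 21.1
position: [0.4585, 0.3674, 0.1703]
ee_rot: [-3.124, 0.082, -0.044]
force: [1.3, 1.2, 0.8]
width: 0.496
```

Emit:
{"name": "arm_command", "arguments": {
  "deltas": [
    {"xyz": [-3,2,-2],"turn": 0,"jaw": 130},
    {"xyz": [-6,4,-3],"turn": 0,"jaw": 130},
    {"xyz": [-8,6,-3],"turn": 0,"jaw": 130},
    {"xyz": [-8,6,-3],"turn": 0,"jaw": 130},
    {"xyz": [-8,6,-3],"turn": 0,"jaw": 130}
  ]
}}

```text
clock: 21.52
position: [0.374, 0.3104, 0.1975]
ee_rot: [-3.124, 0.082, -0.045]
force: [0.8, -0.3, -0.0]
width: 0.49
```

```bash
python3 - <<'E'
from h import *
st();a=snap("wrist","32");snap("side","32");s=snap("scene","32")
u,v=proj(a,[.458,.369,.038]);print(u,v)
for q in((.40,.345),(.52,.345),(.52,.40),(.40,.40)):
    x=proj(a,[*q,.01]); 
    if 0<x[0]<560 and 0<x[1]<250: print(q,deproj(a,*x).round(4))
E
```

```text
t 21.52 F [ 0.78 -0.27 -0.03] T [ 0.06  0.02 -0.05] w 45.1
208.37761821234176 105.69917826650669
(0.4, 0.345) [0.4003 0.3447 0.0129]
(0.52, 0.345) [0.5193 0.3446 0.0132]
(0.52, 0.4) [0.5191 0.3988 0.0142]
(0.4, 0.4) [0.4005 0.3989 0.0139]
```

View pics/scene32.png

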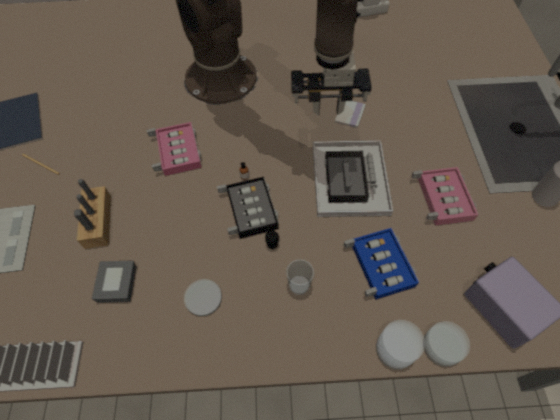

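View pics/side32.png

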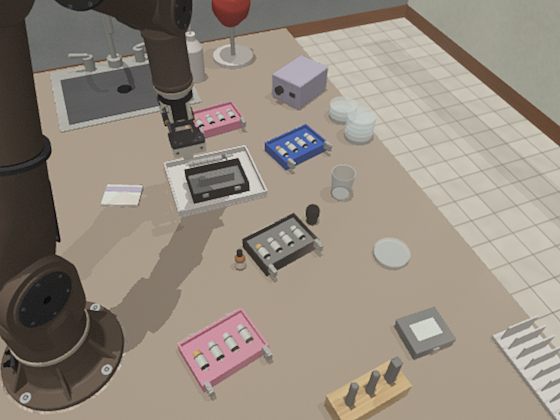

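View pics/wrist32.png

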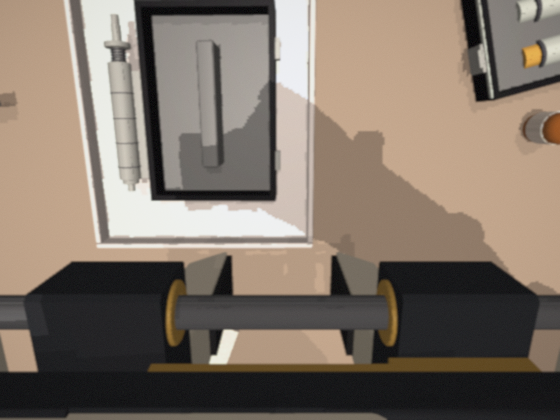

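The lid lies flat inside the tray, with floor readings of 13–14 mm at four points. The fork is upright in its slot and the bottle, eyepiece, petri dish and beaker sit where they started. The gripper touches nothing, so I'll hand in.

```bash
python3 - <<'E'
from h import *
from cell import observe,sign_off
o=observe();print(np.round(o["dq"],3));st()
a=load("side0");b=load("side32")
for n,(u0,v0,u1,v1) in dict(stand=(310,335,425,420),oil=(228,245,250,275),eye=(300,200,322,228),petri=(370,235,415,270),beaker=(325,160,360,205),slide=(390,305,460,360)).items():
    d=cv2.absdiff(cv2.blur(a["frame"],(3,3)),cv2.blur(b["frame"],(3,3)))[v0:v1,u0:u1];print(n,d.mean().round(1),d.max())
print(sign_off())
E
```

```text
[ 0.     0.011  0.001 -0.003 -0.002  0.002 -0.   ]
t 21.67 F [-0.08  0.73  0.47] T [0.09 0.03 0.04] w 44.8
stand 5.9 12
oil 4.7 7
eye 4.9 8
petri 6.5 8
beaker 5.9 8
slide 5.8 9
the job is handed in; nothing more can be done
None
```

The lid is off and lying flat in the wash-up tray, and the forked tool is back upright in its slot. I handed the job in at 21.7 s of the 72 s; no verdict was given.

**What I did:**
- **Freeing the bar:** I set the fork over the bar and pushed the collar in about 7 mm at about 10 N. I carried that end about 20 mm sideways, past the lug's nose, then let the bar spring back out. The force returned to zero.
- **Removing the lid:** After putting the tool back, I gripped the lid by its ridge and slid it 18 mm along its +x to bring the fixed pin out. Then I lifted it and set it down in the tray.

**Last checks:**
- **Lid:** Four depth readings on its floor gave 12.9–14.2 mm, so it is level to about 1 mm. That is about 3 mm above the expected 10 mm, close to the camera's 2 mm error.
- **Other things:** Before and after pictures from the side camera show no change at the stand, oil bottle, eyepiece, petri dish, beaker or slide box.
- **Robot:** Clear of everything and nearly still when I handed in.

**What was off:**
- **First descent of the fork:** The slot touched down on the bar with about 11 N upward. I raised the fork until that force was gone before pushing.
- **Sideways carry:** It measured about 20.5 mm at the gripper, slightly over the 16–20 mm given. The lid turned about 11°.
- **Gripper tilt:** The gripper ended about 1.7° off vertical. I could not correct that with these moves, and it had no visible effect.

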